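# Put the loose check weights back in their block in order of size

### The arm

A 6-joint arm with a two-finger parallel gripper is mounted at the origin on a cart in front of the work surface, level with it; the furniture and walls round the work are solid. World frame = base frame: x ahead of the robot, y to its left, z up, the work surface at z = 0. Lengths are in m, angles in rad, forces in N, time in s.
With the tool pointing down it reaches from about 0.35 to 0.975 m from the base axis. Payload 4.9 kg.
Tool frame: the origin (TCP) lies on the mounting face of the last link; the fingertips stand 173 mm ahead of it and the grasp point (between the pads) lies 155 mm ahead of it; z points along the fingers, y is the direction in which the jaws open and shut (so a half turn about z gives the same grasp; the last joint's range is limited). The gripper opens to 85 mm and grips with 20 to 120 N. Pads are 22 mm wide; open, the fingers measure 114 mm over their backs; the gripper's body (76 mm by 85 mm) begins 54 mm behind the grasp point. The pads swing forward as they close: fully open they stand 13 mm farther back than shut.
Start: joints at [-0.119, 0.053, 1.613, -0, 1.476, -0.119], TCP at [0.625, 0, 0.405] pointing down, gripper open.
Joint ranges: [-3.01, 3.01], [-1.01, 2.22], [0.06, 2.58], [-1.02, 4.17], [0.09, 2.62], [-3.14, 3.14]. Speed limits (rad/s): [2.57, 2.57, 3.14, 3.14, 3.14, 3.14].

### API

Orientations are given as a rotation vector (axis times angle).
In Python, from station import ctrl gives the robot as it stands. The module is installed in compiled form; this text tells all that it offers.
- The arm moves only by the tool jog_arm, never from a script. Its argument "steps" is a list of rows, each a list of 2 entries, a list of its own where there are three numbers: the shift along the tool's x, y, z in cm, then the turn, a rotation vector about the tool's x, y, z in degrees. In form: [[[tx, ty, tz], [rx, ry, rz]], ...]. A call has 1 to 8 rows; each row shifts and turns the pose as measured when the row begins, along the tool's axes as they then stand; what a row does not reach is not made up. A row lasts 1/10 s, in which the tool goes at most 50 mm and 8.59 degrees, less where a joint would pass 70% of its speed; a pose out of reach is approached as far as the arm can. A call is refused whole if a number of a shift passes 5 or a number of a turn 8.59, either way. A call with a gripper value outside its range is refused whole. "fingers" is the gripper command: -1 is shut, 1 is fully open, values between are in proportion, set as the call begins (left out, the last holds). The fingers move at their own pace and stop on an object; "grip_force" is the grip in N (left out, the last holds). Time passes only in rows, so rows that do not move let the fingers close. It gives the time, the measured TCP pose, the force and the opening at its end, in the units of the state.
- ctrl.get_obs(): the state, without advancing time (a new reading comes with each control period).
- ctrl.get_image(name): name is "scene" or "side" or "wrist"; returns the picture (420x560x3 uint8, red, green, blue); there is no depth.
- ctrl.camera_info(name): a dict with "K" (3x3 intrinsics, pixels), "dist_coeffs" ([k1, k2, p1, p2, k3] as OpenCV has them; the pictures are not rectified), "camera_from_world" (4x4, takes a point from world to camera coordinates). Camera axes: x right, y up, looking along -z (the intrinsics and any distortion apply to the point x, -y, -z); pixel columns grow to the right and rows downward; lengths in m; the calibration is good to about 2 mm. A picture is of the moment at which its call begins: read the wrist's pose just before it. camera_info takes no time and is no camera call; for the wrist camera it gives the pose at the moment of the call.
- ctrl.finish_job(): hands the job in, once; it reports no verdict.
The state is a dict: "t": time; "q": joint angles; "dq": joint speeds; "effort": joint torques, N m; "tool_pos": TCP position; "tool_rot": TCP orientation; "contact_force": force on the tool from outside, world axes, zero at the start; "wrist_torque": the same for the moment, N m; "opening": finger opening in m.
Only numpy, scipy, OpenCV 4.12 (cv2) and the standard library are available. Lean on these libraries where they do the work, as an engineer would, in place of code of your own. Each camera call takes 0.05 s, during which the arm holds its last target.

### The job

The balance check is finished: put the four loose steel check weights back into the wooden weight block, in order of size, the largest in the largest well and so on down the row to the smallest in the smallest. Each must stand upright on the felt at the bottom of its own well. Do not knock any weight over, and do not shift the timer that lies near the work.

Things in the scene. Friction and masses are not known exactly. Their poses are not given: they have to be found in the camera images.
- weight_500: The largest of four polished steel check weights (500 g): an upright cylinder 46 mm in diameter with a knob on a thin neck, 68 mm high in all. The knob is a vertical-sided disc 29 mm across, from 50 to 68 mm above the foot; pinch it from above, in any direction. Loose, standing free on the bench top at the start. Origin: centre of the underside; z up along its axis. Nothing marks its yaw.
- weight_200: The second largest of four polished steel check weights (200 g): an upright cylinder 35 mm in diameter with a knob on a thin neck, 53 mm high in all. The knob is a vertical-sided disc 22 mm across, from 39 to 53 mm above the foot; pinch it from above, in any direction. Loose, standing free on the bench top at the start. Origin: centre of the underside; z up along its axis. Nothing marks its yaw.
- weight_100: The third largest of four polished steel check weights (100 g): an upright cylinder 27 mm in diameter with a knob on a thin neck, 41 mm high in all. The knob is a vertical-sided disc 17 mm across, from 30 to 41 mm above the foot; pinch it from above, in any direction. Loose, standing free on the bench top at the start. Origin: centre of the underside; z up along its axis. Nothing marks its yaw.
- weight_50: The smallest of four polished steel check weights (50 g): an upright cylinder 20 mm in diameter with a knob on a thin neck, 30 mm high in all. The knob is a vertical-sided disc 13 mm across, from 22 to 30 mm above the foot; pinch it from above, in any direction. Loose, standing free on the bench top at the start. Origin: centre of the underside; z up along its axis. Nothing marks its yaw.
- weight_block: Light wooden block with four round wells in one straight row, graded in size; 222 mm along the row, 76 mm wide, 20 mm high, with a foot moulding 7 mm wide and 6 mm high all round. Stands at any yaw and does not slide. Origin: centre of its underside; x runs along the row from the largest well to the smallest, z up. Well centres at x = -73.5, -11.5, 41.5 and 86.5 mm, y = 0.
- well_500: The largest of the four wells in the wooden block, for the largest weight: bore 52 mm wide with a dark green felt floor, 10 mm deep, the top 7 mm a steep slippery countersink 60 mm wide at the mouth. Origin: centre of the felt floor, 10 mm above the bench and 10 mm below the block's top; a seated weight's foot stands there. x runs along the row as the block's does, z up.
- well_200: The second largest of the four wells in the wooden block, for the second largest weight: bore 41 mm wide with a dark green felt floor, 10 mm deep, the top 7 mm a steep slippery countersink 49 mm wide at the mouth. Origin: centre of the felt floor, 10 mm above the bench and 10 mm below the block's top; a seated weight's foot stands there. x runs along the row as the block's does, z up.
- well_100: The third largest of the four wells in the wooden block, for the third largest weight: bore 33 mm wide with a dark green felt floor, 10 mm deep, the top 7 mm a steep slippery countersink 41 mm wide at the mouth. Origin: centre of the felt floor, 10 mm above the bench and 10 mm below the block's top; a seated weight's foot stands there. x runs along the row as the block's does, z up.
- well_50: The smallest of the four wells in the wooden block, for the smallest weight: bore 26 mm wide with a dark green felt floor, 10 mm deep, the top 7 mm a steep slippery countersink 34 mm wide at the mouth. Origin: centre of the felt floor, 10 mm above the bench and 10 mm below the block's top; a seated weight's foot stands there. x runs along the row as the block's does, z up.
- timer: Bystander: loose white countdown timer, 66 x 66 mm, 19 mm high, lying on the bench nearer the robot than the block (a second one, far to the right, is out of the way). Origin: centre of its underside. To be left alone.
Things that resemble listed ones, but are neither listed nor needed, are in the scene too. Leave any green or orange look-alike of the weight_500 alone.

How it is judged:
At the end, for the whole second after the job is handed in: Each of the four weights stands in the well of its own rank: its foot within 8 mm of the well's centre and within 3 mm of the felt's height, upright within 0.1 rad (about 6 degrees), at rest (under 0.02 m/s) and released (horizontal distance between weight_500 and well_500 below 0.008 m and z of weight_500 in the frame of well_500 between -0.003 and 0.003 m and angle between each of weight_500, weight_200, weight_100, weight_50's own z axis and vertical below 0.1 rad and linear speed of each of weight_500, weight_200, weight_100, weight_50 below 0.02 m/s and horizontal distance between weight_200 and well_200 below 0.008 m and z of weight_200 in the frame of well_200 between -0.003 and 0.003 m and horizontal distance between weight_100 and well_100 below 0.008 m and z of weight_100 in the frame of well_100 between -0.003 and 0.003 m and horizontal distance between weight_50 and well_50 below 0.008 m and z of weight_50 in the frame of well_50 between -0.003 and 0.003 m); the robot touches nothing.
It fails at once if a weight is knocked or tipped over (leans more than 0.6 rad) (angle between any of weight_500, weight_200, weight_100, weight_50's own z axis and vertical above 0.6 rad).
It fails at once if the timer is shifted by more than 20 mm (distance of timer from where it was at the start of the episode above 0.02 m).
It also fails if it takes over 83 s, if anything falls off the work surface, if the arm or the gripper's body presses on something with over 40 N, if the wrist force passes 120 N, or if a joint passes its speed limit or range.

## Working session

There is one attempt and no reset: what is moved stays moved. The work goes in short steps, Python scripts to look and compute and a tool call to move; the robot and the scene stay as the last step left them, time stands still between calls to the robot, and variables do not carry over. Pictures are saved under pics/ and viewed, and the job is handed in when it is done.

Besides the shell and the picture viewer there is one more tool, called after "Call:" in YAML: its name, and indented under it one key for each argument. jog_arm: Moves the arm, as the interface text tells. Its arguments: {"type":"object","properties":{"steps":{"type":"array","items":{"type":"array"}},"fingers":{"type":"number"},"grip_force":{"type":"number"}},"required":["steps"]}

```bash
mkdir -p pics
python3 - <<'E'
from station import ctrl
import cv2
o=ctrl.get_obs(); print({k:(v if not hasattr(v,'round') else v) for k,v in o.items()})
for n in ["scene","side","wrist"]:
    c=ctrl.camera_info(n); print(n,c)
    cv2.imwrite(f"pics/{n}0.png",ctrl.get_image(n)[:,:,::-1])
E
```

```text
{'t': 0.0, 'q': array([-1.19013742e-01,  5.33488415e-02,  1.61429845e+00,  8.67993033e-06,
        1.47598179e+00, -1.19018714e-01]), 'dq': array([ 1.26863958e-03, -4.07780359e-05, -4.53826913e-04, -1.09754619e-03,
       -1.43960337e-03,  1.32318735e-03]), 'effort': array([ 2.70554956e-04, -3.93670499e+01, -3.70175600e+01, -1.62778279e-04,
        6.93513779e-03, -6.06393527e-06]), 'tool_pos': array([6.24730877e-01, 2.49318240e-05, 4.03464960e-01]), 'tool_rot': array([-2.22030075e+00, -2.22030994e+00,  1.96566357e-03]), 'contact_force': array([0.15969971, 0.24164474, 0.49545578]), 'wrist_torque': array([-0.00735379,  0.05841015,  0.02758727]), 'opening': 0.08562040439930821}
scene {'K': array([[496.46893694,   0.        , 280.83406888],
       [  0.        , 496.46893694, 211.27570616],
       [  0.        ,   0.        ,   1.        ]]), 'dist_coeffs': array([0.06350902, 0.        , 0.        , 0.        , 0.        ]), 'camera_from_world': array([[-0.76155626, -0.64809218, -0.00293147,  0.40889058],
       [ 0.51014956, -0.60224095,  0.61404663, -0.26318658],
       [-0.39972427, 
[... 543 characters left out ...]
766, -0.97949311],
       [ 0.        ,  0.        ,  0.        ,  1.        ]])}
wrist {'K': array([[326.29291628,   0.        , 276.00115043],
       [  0.        , 326.29291628, 211.27871684],
       [  0.        ,   0.        ,   1.        ]]), 'dist_coeffs': array([-0.03065268,  0.        ,  0.        ,  0.        ,  0.        ]), 'camera_from_world': array([[ 9.99999327e-01, -3.08961662e-04, -1.11798663e-03,
        -6.24713057e-01],
       [-2.91059905e-06,  9.63199158e-01, -2.68788732e-01,
         3.43460702e-02],
       [ 1.15988920e-03,  2.68788555e-01,  9.63198509e-01,
        -3.78014817e-01],
       [ 0.00000000e+00,  0.00000000e+00,  0.00000000e+00,
         1.00000000e+00]])}
```

View pics/scene0.png

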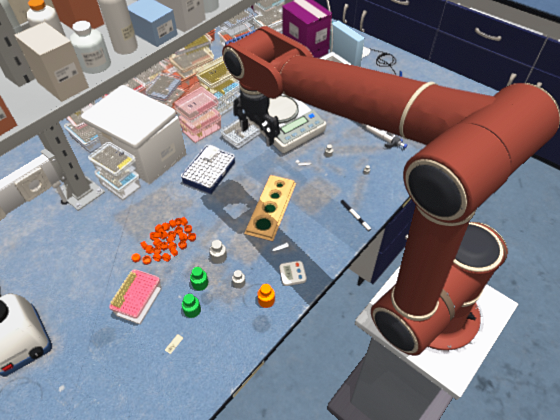

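View pics/side0.png

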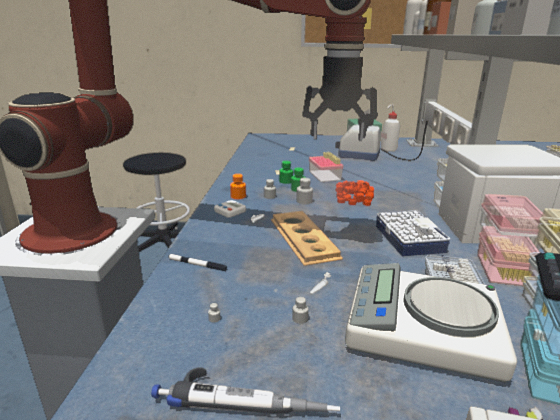

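View pics/wrist0.png

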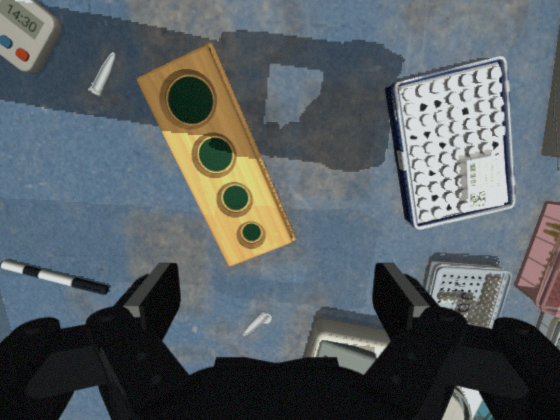

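```bash
cat > h.py <<'E'
import numpy as np, cv2
from station import ctrl
def ray(n,u,v,c=None):
    c=c or ctrl.camera_info(n)
    p=cv2.undistortPoints(np.array([[[u,v]]],float),c["K"],c["dist_coeffs"])[0,0]
    T=np.array(c["camera_from_world"]);R=T[:3,:3];t=T[:3,3]
    return -R.T@t, R.T@np.array([p[0],-p[1],-1.])
def at(n,u,v,z,c=None):
    o,d=ray(n,u,v,c); return o+d*(z-o[2])/d[2]
def proj(n,X,c=None):
    c=c or ctrl.camera_info(n);T=np.array(c["camera_from_world"])
    X=np.atleast_2d(X);q=X@T[:3,:3].T+T[:3,3]; q=q*[1,-1,-1]
    return cv2.projectPoints(q,np.zeros(3),np.zeros(3),c["K"],c["dist_coeffs"])[0][:,0]
E
python3 - <<'E'
import cv2
from h import *
def crop(f,x0,y0,w,h,s): 
    return cv2.resize(cv2.imread(f)[y0:y0+h,x0:x0+w],None,fx=s,fy=s,interpolation=cv2.INTER_CUBIC)
import numpy as np
cv2.imwrite("pics/c1.png",np.hstack([crop("pics/scene0.png",180,230,80,80,5),crop("pics/scene0.png",310,130,80,80,5)]))
cv2.imwrite("pics/c2.png",np.hstack([crop("pics/side0.png",255,160,80,60,5),crop("pics/side0.png",200,285,80,60,5)]))
cv2.imwrite("pics/c3.png",crop("pics/side0.png",255,275,80,60,8))
for n,pts in dict(scene=[(217,260),(238,284),(329,155),(366,172),(291,273)],side=[(305,201),(270,196),(300,320),(214,319),(230,212)]).items():
    for p in pts: print(n,p,at(n,*p,0).round(3))
E
```

```text
scene (217, 260) [0.553 0.262 0.   ]
scene (238, 284) [ 0.454  0.28  -0.   ]
scene (329, 155) [ 0.56  -0.277  0.   ]
scene (366, 172) [ 0.421 -0.293  0.   ]
scene (291, 273) [0.365 0.159 0.   ]
side (305, 201) [0.563 0.253 0.   ]
side (270, 196) [ 0.459  0.281 -0.   ]
side (300, 320) [ 0.567 -0.28   0.   ]
side (214, 319) [ 0.422 -0.29   0.   ]
side (230, 212) [0.364 0.154 0.   ]
```

View pics/c1.png

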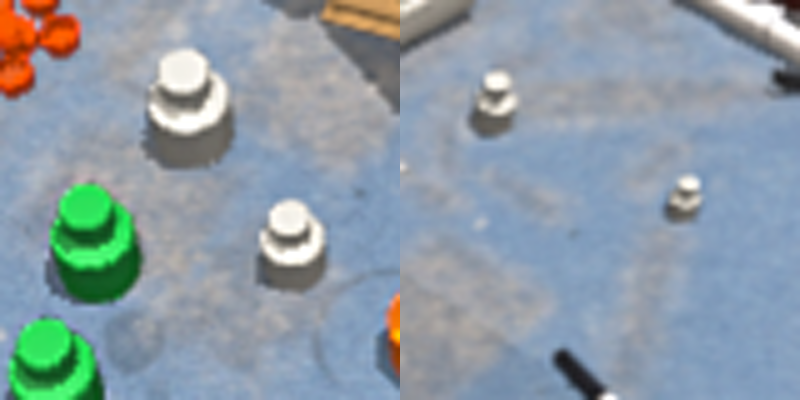

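View pics/c2.png

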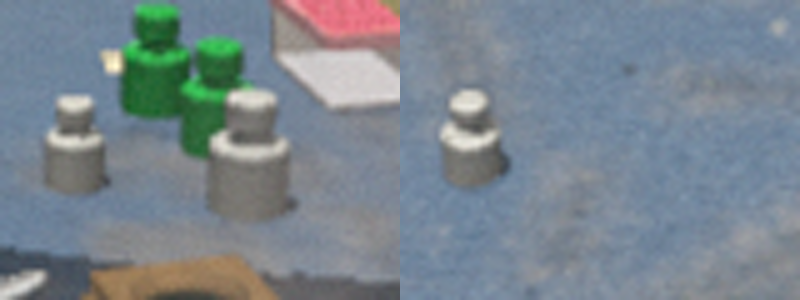

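View pics/c3.png

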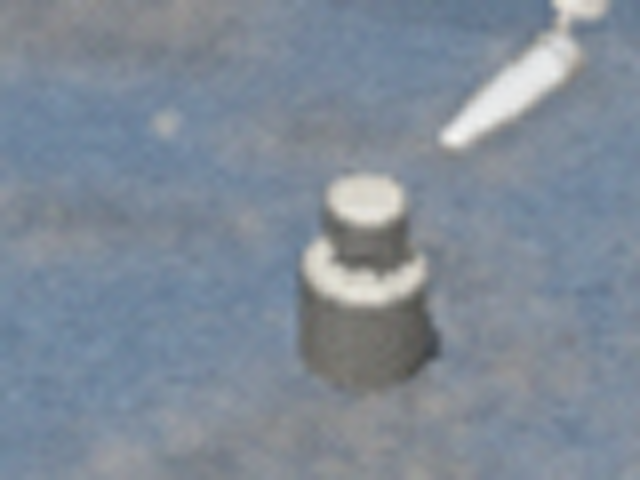

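Run:
```python
from h import *
P={500:((216.6,244),(305.4,179.6),.068,16.6,.046),200:((238.4,273.8),(270,180.2),.053,12.2,.035),100:((329.2,146),(300.9,299.75),.041,15.8,.027),50:((367.6,166.8),(214,304.6),.030,12.2,.020)}
for k,(a,b,z,w,D) in P.items():
    d=np.linalg.norm(ray('side',*b)[0]-at('side',*b,z))
    print(k,at('scene',*a,z).round(4),at('side',*b,z).round(4),"diam",w*d/407)
# wells: rough rim centres in wrist at z=.02
c=ctrl.camera_info('wrist')
for u,v in [(190,98),(214,154),(235,198),(251,233)]: print(at('wrist',u,v,.02,c).round(4))
im=cv2.imread("pics/wrist0.png")
cv2.imwrite("pics/c4.png",cv2.resize(im[35:275,130:310],None,fx=2.5,fy=2.5,interpolation=cv2.INTER_CUBIC))
```

```text
500 [0.5546 0.2517 0.068 ] [0.5618 0.2439 0.068 ] diam 0.04656758469986121
200 [0.4506 0.276  0.053 ] [0.4598 0.2711 0.053 ] diam 0.03530448530605322
100 [ 0.5624 -0.2761  0.041 ] [ 0.567  -0.2794  0.041 ] diam 0.026589148875274422
50 [ 0.4177 -0.2894  0.03  ] [ 0.4243 -0.2909  0.03  ] diam 0.02092938997554117
[0.5364 0.0909 0.02  ]
[0.5584 0.0336 0.02  ]
[ 0.5793 -0.0148  0.02  ]
[ 0.5962 -0.0559  0.02  ]
```

View pics/c4.png

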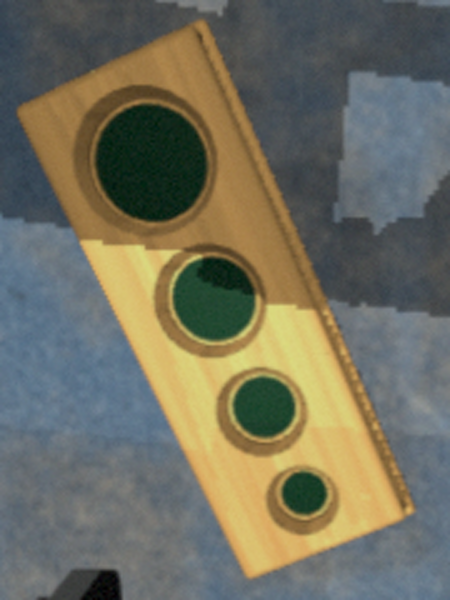

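Run:
```python
from h import *
c=ctrl.camera_info('wrist')
W=np.array([at('wrist',u,v,.02,c)[:2] for u,v in [(188,99),(214.4,155),(234.8,199.4),(251.2,234.6)]])
s=np.array([-.0735,-.0115,.0415,.0865])
# rigid fit
A=W-W.mean(0);b=s-s.mean();d=(b@A);a=np.arctan2(d[1],d[0]);e=np.array([np.cos(a),np.sin(a)])
print("scale",np.linalg.norm(d)/(b@b),"yaw deg",np.degrees(a))
fit=W.mean(0)+np.outer(b,e);print(W.round(4).tolist(),fit.round(4).tolist())
for n,pts in dict(scene=[(199,285),(191,312),(266,302),(291,273)],side=[(287,184),(298,189),(238,197)]).items():
    for p in pts: print(n,p,at(n,*p,0).round(3))
```

```text
scale 1.0021638564494089 yaw deg -67.21174388817704
[[0.5343, 0.0899], [0.5588, 0.0326], [0.5791, -0.0164], [0.5964, -0.0579]] [[0.5345, 0.0897], [0.5585, 0.0326], [0.579, -0.0163], [0.5965, -0.0578]]
scene (199, 285) [0.533 0.351 0.   ]
scene (191, 312) [0.491 0.421 0.   ]
scene (266, 302) [0.359 0.271 0.   ]
scene (291, 273) [0.365 0.159 0.   ]
side (287, 184) [0.502 0.391 0.   ]
side (298, 189) [0.539 0.349 0.   ]
side (238, 197) [0.366 0.264 0.   ]
```

Call:
jog_arm:
  steps:
    - [[4.2,-1.1,1],[0,0,0]]
    - [[4.2,-1.1,1],[0,0,0]]
    - [[4.2,-1.1,1],[0,0,0]]
    - [[4.2,-1.1,1],[0,0,0]]
    - [[4.2,-1.1,1],[0,0,0]]
    - [[4.2,-1.1,1],[0,0,0]]
    - [[0,0,0],[0,0,0]]

```text
t: 0.85
tool_pos: [0.5566, 0.2588, 0.339]
tool_rot: [-2.227, -2.214, 0.005]
contact_force: [0.2, -0.8, -1.1]
opening: 0.0855
```

Run:
```python
from h import *
import pickle
c=ctrl.camera_info('wrist');pickle.dump(c,open('w1.pkl','wb'));o=ctrl.get_obs();print(o['t'],o['tool_pos'],o['tool_rot'])
cv2.imwrite("pics/w1.png",ctrl.get_image('wrist')[:,:,::-1])
```

```text
0.85 [0.55657933 0.25883356 0.33898752] [-2.22652271 -2.21405401  0.00518271]
```

View pics/w1.png

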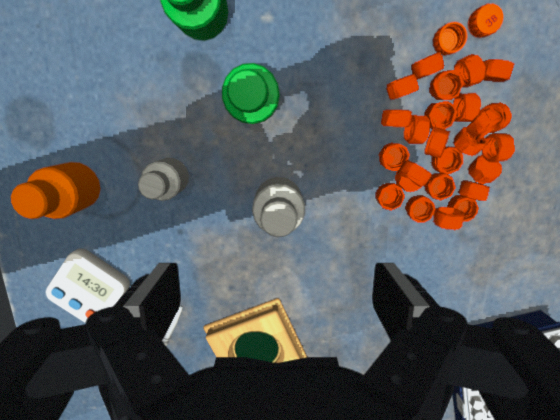

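Run:
```python
from h import *
im=cv2.imread("pics/w1.png")
f=lambda x,y:cv2.resize(im[y:y+80,x:x+80],None,fx=5,fy=5,interpolation=cv2.INTER_CUBIC)
cv2.imwrite("pics/c5.png",np.hstack([f(240,165),f(118,145)]))
```

```text
(no output)
```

View pics/c5.png

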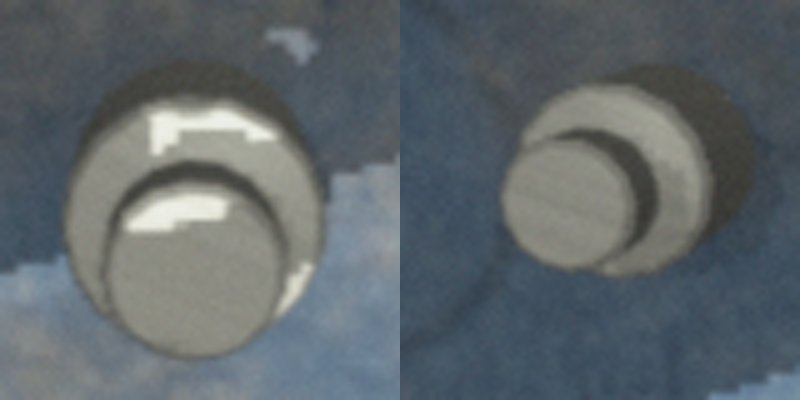

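Run:
```python
from h import *
import pickle
c=pickle.load(open('w1.pkl','rb'))
print(at('wrist',278.9,219,.068,c),at('wrist',151.6,185.6,.053,c))
from scipy.spatial.transform import Rotation as R
print(R.from_rotvec(ctrl.get_obs()['tool_rot']).as_matrix().round(4))
# finger tip / grasp projections
o=ctrl.get_obs();p=o['tool_pos']
for dz in (.155,.173): print(proj('wrist',[p-[0,0,dz]],c))
```

```text
[0.55843811 0.25358271 0.068     ] [0.45697167 0.27736116 0.053     ]
[[ 0.007   1.     -0.0022]
 [ 1.     -0.007  -0.0022]
 [-0.0023 -0.0021 -1.    ]]
[[277.96131842 291.70156246]]
[[277.84707941 272.52499825]]
```

Call:
jog_arm:
  steps:
    - [[-0.5,0.2,1.5],[0,0,0]]
    - [[0,0,3],[0,0,0]]
    - [[0,0,3],[0,0,0]]
    - [[0,0,2],[0,0,0]]
    - [[0,0,1],[0,0,0]]
    - [[0,0,0],[0,0,0]]
  fingers: 0.2
  grip_force: 40

```text
t: 1.5
tool_pos: [0.5622, 0.2439, 0.2293]
tool_rot: [2.236, 2.202, -0.004]
contact_force: [-0.5, -0.3, -0.0]
opening: 0.051
```

```bash
cat >> h.py <<'E'
from scipy.spatial.transform import Rotation
def delta(x,y,z=None,show=True):
    "tool-axis cm to bring grasp point over x,y and TCP height z"
    o=ctrl.get_obs();M=Rotation.from_rotvec(o['tool_rot']).as_matrix();p=o['tool_pos']
    g=p+.155*M[:,2]; d=np.array([x-g[0],y-g[1],(z-p[2]) if z is not None else 0])
    print('t',round(o['t'],2),'tcp',p.round(4),'grasp',g.round(4),'open',round(o['opening'],4),'F',o['contact_force'].round(1),'tilt',M[:2,2].round(4),'d_cm',(M.T@d*100).round(2))
def snap(n,f,box=None,s=1):
    im=ctrl.get_image(n)[:,:,::-1]
    if box: x,y,w,h=box; im=im[y:y+h,x:x+w]
    cv2.imwrite(f,cv2.resize(im,None,fx=s,fy=s,interpolation=cv2.INTER_CUBIC))
E
python3 - <<'E'
from h import *
delta(.5584,.2536,.224); snap('wrist','pics/w2.png'); snap('side','pics/s2.png',(220,130,160,110),5)
E
```

```text
t 1.5 tcp [0.5622 0.2439 0.2293] grasp [0.5622 0.2433 0.0743] open 0.051 F [-0.5 -0.3 -0. ] tilt [ 0.0004 -0.004 ] d_cm [ 1.03 -0.4   0.52]
```

View pics/w2.png

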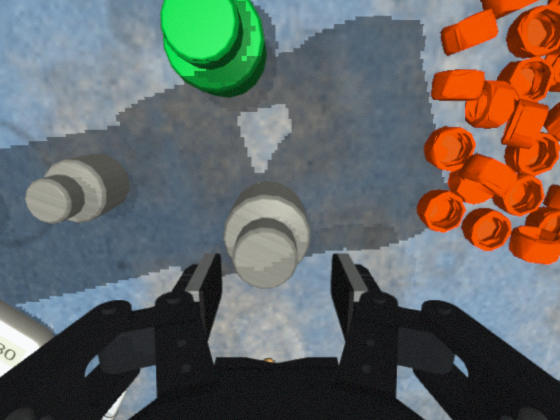

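View pics/s2.png

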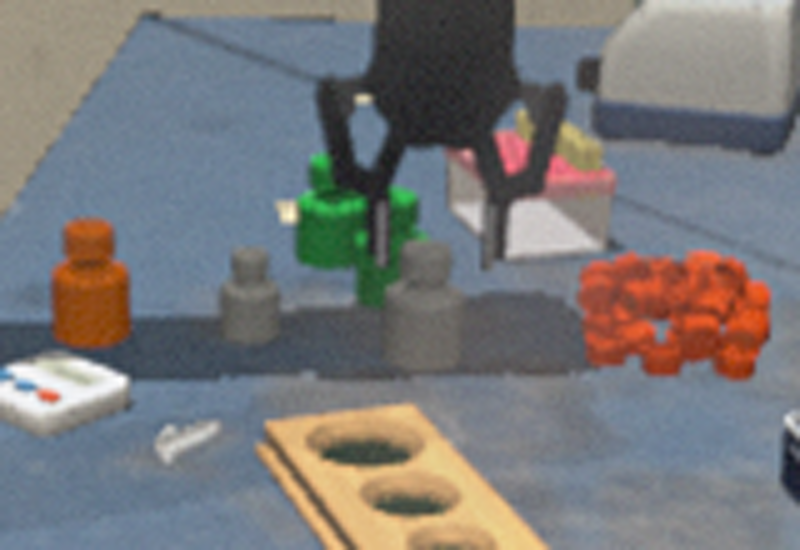

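Run:
```python
from h import *
im=cv2.imread("pics/w2.png")
cv2.imwrite("pics/c6.png",cv2.resize(im[170:300,190:370],None,fx=4,fy=4,interpolation=cv2.INTER_CUBIC))
print(at('wrist',265,258,.068)); delta(.5584,.2536,.224)
p=ctrl.get_obs()['tool_pos'];print(proj('wrist',[[p[0],p[1],.068]]))
```

```text
[0.55929273 0.25411005 0.068     ]
t 1.6 tcp [0.5628 0.2446 0.2315] grasp [0.5634 0.2441 0.0765] open 0.0512 F [-0.1 -0.7 -0.1] tilt [ 0.0037 -0.003 ] d_cm [ 0.95 -0.52  0.75]
[[273.46131887 277.53833992]]
```

View pics/c6.png

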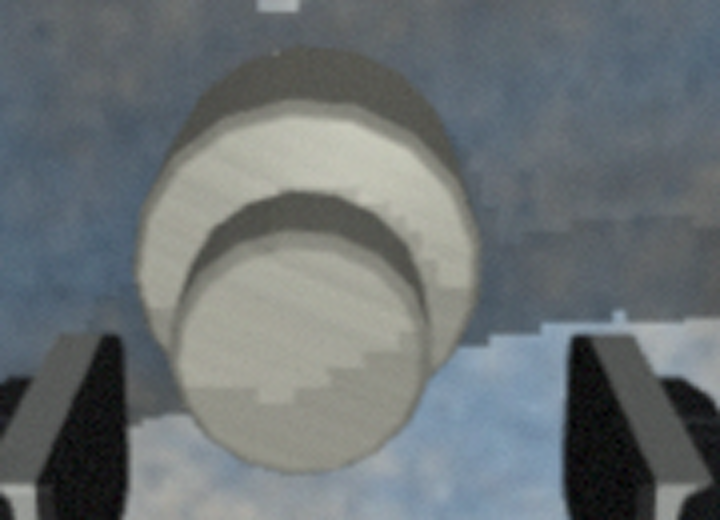

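Call:
jog_arm:
  steps:
    - [[0.5,-0.2,0.2],[0,0,0]]
    - [[0.4,-0.2,0.2],[0,0,0]]
    - [[0,0,0.2],[0,0,0]]
    - [[0,0,0],[0,0,0]]

```text
t: 2.0
tool_pos: [0.5606, 0.2548, 0.2299]
tool_rot: [2.232, 2.199, 0.013]
contact_force: [0.2, -0.3, -0.3]
opening: 0.0514
```

Run:
```python
from h import *
delta(.559,.254,.224)
```

```text
t 2.0 tcp [0.5606 0.2548 0.2299] grasp [0.5624 0.2547 0.0749] open 0.0514 F [ 0.2 -0.3 -0.3] tilt [ 0.0117 -0.0004] d_cm [-0.08 -0.34  0.59]
```

```bash
cat >> h.py <<'E'
M0=np.array([[0,1,0],[1,0,0],[0,0,-1.]])
_d=delta
def delta(x,y,z=None):
    _d(x,y,z)
    o=ctrl.get_obs();M=Rotation.from_rotvec(o['tool_rot']).as_matrix();p=o['tool_pos']
    # after levelling: TCP target is straight above
    d=np.array([x-p[0],y-p[1],(z-p[2]) if z is not None else 0])
    print(' with levelling: shift',(M.T@d*100).round(2),'turn deg',np.degrees(Rotation.from_matrix(M.T@M0).as_rotvec()).round(2))
E
python3 - <<'E'
from h import *
delta(.559,.254,.224)
E
```

```text
t 2.0 tcp [0.5606 0.2548 0.2299] grasp [0.5624 0.2547 0.0749] open 0.0514 F [ 0.2 -0.3 -0.3] tilt [ 0.0117 -0.0004] d_cm [-0.08 -0.34  0.59]
 with levelling: shift [-0.08 -0.16  0.59] turn deg [ 0.67  0.02 -0.84]
```

Call:
jog_arm:
  steps:
    - [[-0.1,-0.2,0.5],[0.7,0,-0.8]]
    - [[0,0,0.2],[0,0,0]]
    - [[0,0,0],[0,0,0]]

```text
t: 2.3
tool_pos: [0.5585, 0.2542, 0.2231]
tool_rot: [-2.22, -2.223, 0.0]
contact_force: [0.2, 0.2, -0.1]
opening: 0.0512
```

Run:
```python
from h import *
delta(.559,.254,.224)
```

```text
t 2.3 tcp [0.5585 0.2542 0.2231] grasp [0.5585 0.2542 0.0681] open 0.0512 F [ 0.2  0.2 -0.1] tilt [-0.0004  0.0001] d_cm [-0.02  0.05 -0.09]
 with levelling: shift [-0.02  0.05 -0.09] turn deg [-0.02 -0.    0.07]
```

Call:
jog_arm:
  steps:
    - [[0,0,0],[0,0,0]]
    - [[0,0,0],[0,0,0]]
    - [[0,0,0],[0,0,0]]
    - [[0,0,0],[0,0,0]]
    - [[0,0,0],[0,0,0]]
    - [[0,0,0],[0,0,0]]
  fingers: -1

```text
t: 2.9
tool_pos: [0.5584, 0.254, 0.223]
tool_rot: [-2.22, -2.222, 0.002]
contact_force: [-0.7, 1.0, -0.0]
opening: 0.0276
```

Run:
```python
from h import *
delta(.559,.254,.224); snap('side','pics/s3.png',(250,130,110,80),6)
```

```text
t 2.9 tcp [0.5584 0.254  0.223 ] grasp [0.5582 0.254  0.068 ] open 0.0276 F [-0.7  1.  -0. ] tilt [-0.0013 -0.0001] d_cm [-0.    0.08 -0.1 ]
 with levelling: shift [-0.    0.06 -0.1 ] turn deg [-0.07  0.01  0.06]
```

View pics/s3.png

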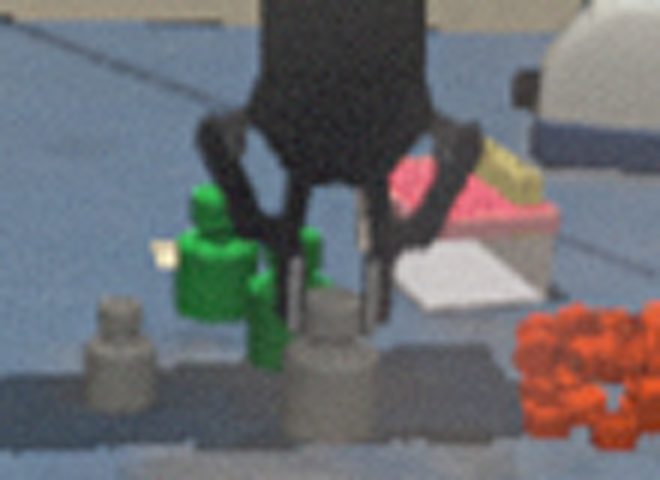

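Call:
jog_arm:
  steps:
    - [[0,0,-1.5],[0,0,0]]
    - [[0,0,-3],[0,0,0]]
    - [[-1.5,-0.2,-2],[0,0,0]]
    - [[-3.5,-0.5,-0.5],[0,0,0]]
    - [[-3.5,-0.5,0],[0,0,0]]
    - [[-3,-0.5,0],[0,0,0]]
    - [[-2,-0.4,0],[0,0,0]]
    - [[-0.5,0,0],[0,0,0]]

```text
t: 3.75
tool_pos: [0.5343, 0.1099, 0.2952]
tool_rot: [-2.214, -2.224, 0.013]
contact_force: [1.2, -0.7, -4.1]
opening: 0.0276
```

Run:
```python
from h import *
delta(.5345,.0897,.234)
```

```text
t 3.75 tcp [0.5343 0.1099 0.2952] grasp [0.5329 0.1093 0.1402] open 0.0276 F [ 1.2 -0.7 -4.1] tilt [-0.0087 -0.0033] d_cm [-1.95  0.2   6.12]
 with levelling: shift [-2.    0.07  6.12] turn deg [-0.5   0.19  0.26]
```

Call:
jog_arm:
  steps:
    - [[-1.5,0.1,1],[-0.5,0.2,0.3]]
    - [[-0.5,0,1],[0,0,0]]
    - [[0,0,0.7],[0,0,0]]
    - [[0,0,0],[0,0,0]]
    - [[0,0,0],[0,0,0]]

```text
t: 4.25
tool_pos: [0.5348, 0.0905, 0.267]
tool_rot: [-2.221, -2.218, -0.002]
contact_force: [0.3, 0.7, -3.4]
opening: 0.0275
```

Run:
```python
from h import *
delta(.5345,.0897,.234); snap('wrist','pics/w4.png'); snap('side','pics/s4.png',(230,150,140,120),5)
```

```text
t 4.25 tcp [0.5348 0.0905 0.267 ] grasp [0.5346 0.091  0.112 ] open 0.0275 F [ 0.3  0.7 -3.4] tilt [-0.0013  0.0028] d_cm [-0.14 -0.01  3.29]
 with levelling: shift [-0.09 -0.03  3.29] turn deg [-0.08 -0.16 -0.07]
```

View pics/w4.png

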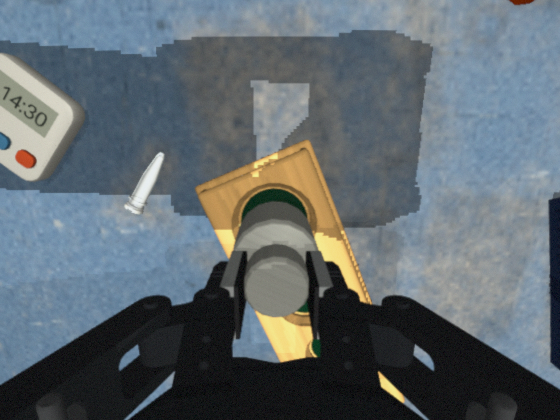

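View pics/s4.png

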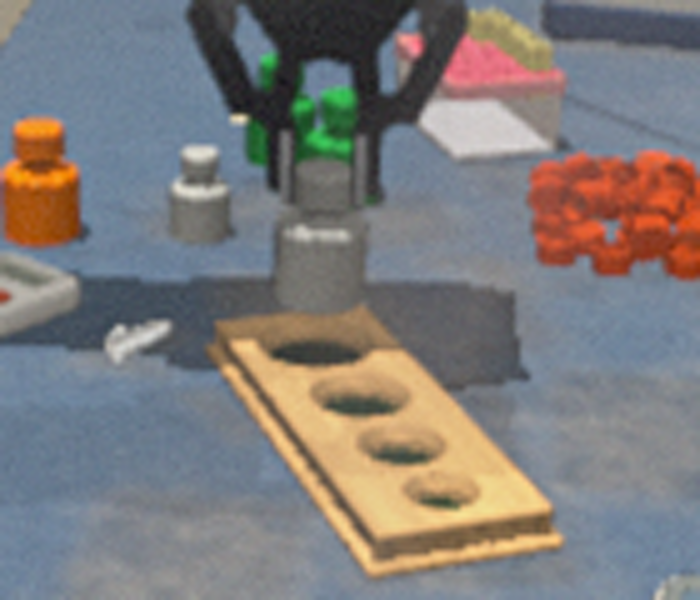

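Run:
```python
from h import *
delta(.5345,.0897,.234)
t=np.linspace(0,2*np.pi,90)
im=cv2.imread('pics/w4.png')
for r,z in((.03,.02),(.026,.01)):
    P=proj('wrist',np.c_[.5345+r*np.cos(t),.0897+r*np.sin(t),0*t+z])
    for u,v in P: cv2.circle(im,(int(u*4),int(v*4)),0,(0,0,255),-1) if 0 else None
    im2=cv2.resize(im,None,fx=4,fy=4,interpolation=cv2.INTER_CUBIC) if z==.02 else im2
    for u,v in P: cv2.circle(im2,(int(u*4+2),int(v*4+2)),1,(0,0,255),-1)
cv2.imwrite('pics/c7.png',im2[600:1060,780:1400])
```

```text
t 4.35 tcp [0.5348 0.0905 0.2671] grasp [0.5347 0.091  0.1121] open 0.0276 F [ 0.2 -0.  -4.1] tilt [-0.001   0.0027] d_cm [-0.14 -0.01  3.31]
 with levelling: shift [-0.09 -0.03  3.31] turn deg [-0.06 -0.15 -0.06]
```

View pics/c7.png

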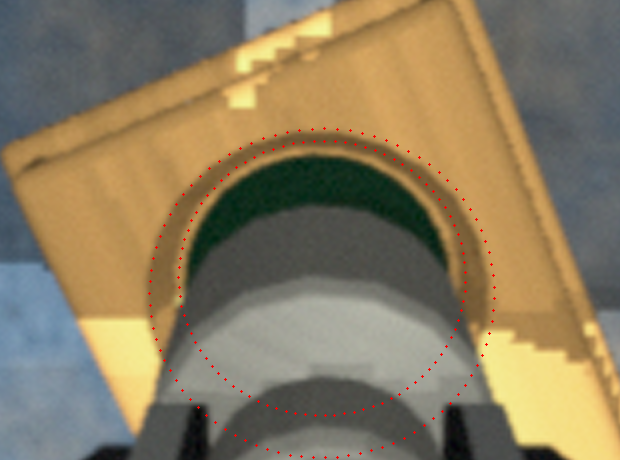

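Call:
jog_arm:
  steps:
    - [[-0.15,-0.05,1],[0,-0.2,0]]
    - [[0,0,1],[0,0,0]]
    - [[0,0,0.5],[0,0,0]]
    - [[0,0,0],[0,0,0]]

```text
t: 4.75
tool_pos: [0.5345, 0.0899, 0.2405]
tool_rot: [2.221, 2.221, -0.001]
contact_force: [0.2, 0.4, -5.0]
opening: 0.0279
```

Run:
```python
from h import *
delta(.534,.0892,.2335)
```

```text
t 4.75 tcp [0.5345 0.0899 0.2405] grasp [0.5345 0.0897 0.0855] open 0.0279 F [ 0.2  0.4 -5. ] tilt [-0.0001 -0.0009] d_cm [-0.05 -0.05  0.7 ]
 with levelling: shift [-0.07 -0.05  0.7 ] turn deg [-0.    0.05  0.02]
```

Call:
jog_arm:
  steps:
    - [[-0.05,-0.05,0.5],[0,0,0]]
    - [[0,0,0.2],[0,0,0]]
    - [[0,0,0],[0,0,0]]
    - [[0,0,0],[0,0,0]]

```text
t: 5.15
tool_pos: [0.5342, 0.0893, 0.2332]
tool_rot: [2.221, 2.221, -0.001]
contact_force: [0.4, -0.1, -4.9]
opening: 0.0279
```

Run:
```python
from h import *
delta(.534,.0892,.2335)
```

```text
t 5.15 tcp [0.5342 0.0893 0.2332] grasp [0.5343 0.0891 0.0782] open 0.0279 F [ 0.4 -0.1 -4.9] tilt [ 0.0004 -0.0009] d_cm [ 0.01 -0.03 -0.03]
 with levelling: shift [-0.01 -0.02 -0.03] turn deg [0.02 0.05 0.01]
```

Call:
jog_arm:
  steps:
    - [[0,0,0.05],[0,0,0]]
    - [[0,0,0],[0,0,0]]
    - [[0,0,0],[0,0,0]]

```text
t: 5.45
tool_pos: [0.5345, 0.0892, 0.2333]
tool_rot: [2.22, 2.22, 0.001]
contact_force: [0.3, 0.0, -4.4]
opening: 0.028
```

Call:
jog_arm:
  steps:
    - [[0,0,0],[0,0,0]]
    - [[0,0,0],[0,0,0]]
    - [[0,0,0],[0,0,0]]
    - [[0,0,0],[0,0,0]]
  fingers: 0.2

```text
t: 5.85
tool_pos: [0.5364, 0.0893, 0.2369]
tool_rot: [2.217, 2.217, 0.009]
contact_force: [-0.1, 0.1, -0.4]
opening: 0.051
```

Call:
jog_arm:
  steps:
    - [[0,0,-1.5],[0,0,0]]
    - [[0,0,-3],[0,0,0]]
    - [[1,-0.5,-3],[0,0,0]]
    - [[4,-1.8,-1],[0,0,0]]
    - [[4,-1.8,0],[0,0,0]]
    - [[4,-1.8,0],[0,0,0]]
    - [[3,-1,0],[0,0,0]]
    - [[0,0,0],[0,0,0]]

```text
t: 6.65
tool_pos: [0.4663, 0.2541, 0.3371]
tool_rot: [2.217, 2.208, 0.03]
contact_force: [-0.2, -0.8, -0.2]
opening: 0.0515
```

Run:
```python
from h import *
delta(.457,.2774,.2135); snap('wrist','pics/w5.png');snap('side','pics/s5.png',(230,150,140,120),5)
```

```text
t 6.65 tcp [0.4663 0.2541 0.3371] grasp [0.4697 0.2548 0.1822] open 0.0515 F [-0.2 -0.8 -0.2] tilt [0.0223 0.0045] d_cm [ 2.2  -1.56 12.34]
 with levelling: shift [ 2.27 -1.21 12.35] turn deg [ 1.28 -0.26 -0.26]
```

View pics/w5.png

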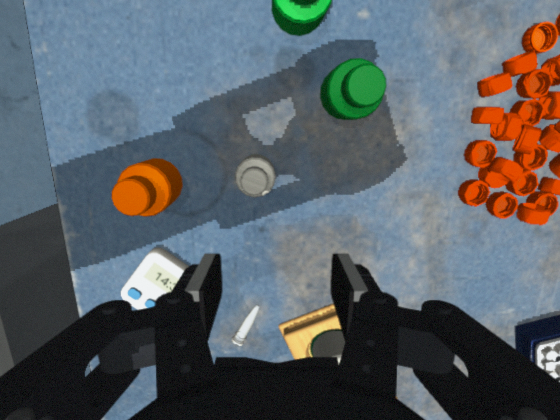

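View pics/s5.png

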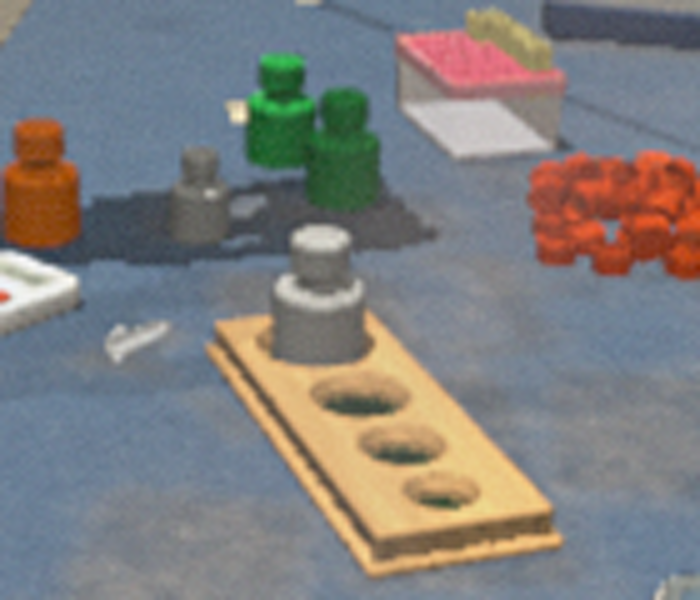

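Run:
```python
from h import *
im=cv2.imread("pics/w5.png")
cv2.imwrite("pics/c8.png",cv2.resize(im[140:220,215:295],None,fx=6,fy=6,interpolation=cv2.INTER_CUBIC))
print(at('wrist',254,181,.053))
```

```text
[0.45729117 0.2753356  0.053     ]
```

View pics/c8.png

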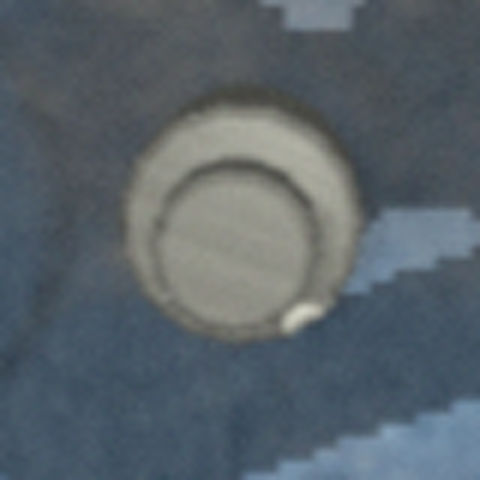

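Call:
jog_arm:
  steps:
    - [[1.2,-0.6,2],[1.3,-0.3,-0.3]]
    - [[1,-0.5,2.5],[0,0,0]]
    - [[0,0,2],[0,0,0]]
    - [[0,0,1],[0,0,0]]
    - [[0,0,0],[0,0,0]]
    - [[0,0,0],[0,0,0]]

```text
t: 7.35
tool_pos: [0.4573, 0.2716, 0.2555]
tool_rot: [-2.231, -2.21, 0.012]
contact_force: [-0.3, -0.0, 0.5]
opening: 0.0516
```

Run:
```python
from h import *
delta(.457,.2774,.2130); snap('wrist','pics/w6.png')
im=cv2.imread("pics/w6.png")
cv2.imwrite("pics/c9.png",cv2.resize(im[170:310,190:370],None,fx=4,fy=4,interpolation=cv2.INTER_CUBIC))
```

```text
t 7.35 tcp [0.4573 0.2716 0.2555] grasp [0.4562 0.2709 0.1005] open 0.0516 F [-0.3 -0.   0.5] tilt [-0.0069 -0.0043] d_cm [0.66 0.1  4.25]
 with levelling: shift [ 0.6  -0.01  4.25] turn deg [-0.4   0.25 -0.54]
```

View pics/c9.png

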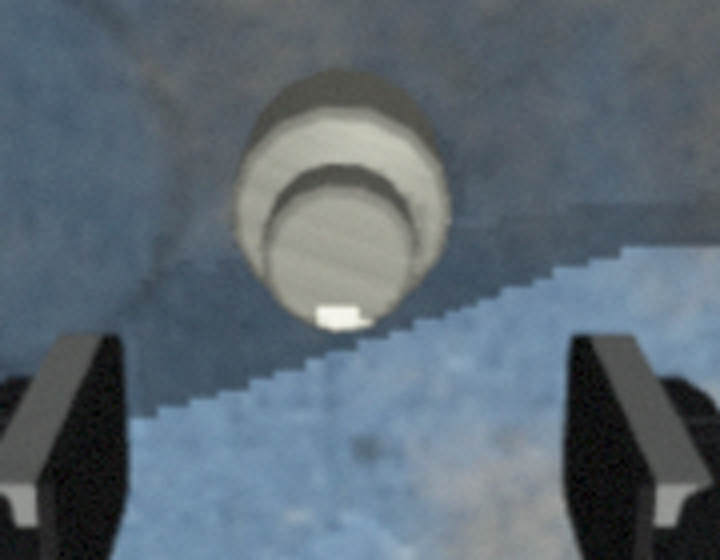

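Run:
```python
from h import *
print(at('wrist',274.5,234.2,.053)); delta(.457,.2774,.2130)
```

```text
[0.45570368 0.27781721 0.053     ]
t 7.4 tcp [0.4573 0.2716 0.2556] grasp [0.4562 0.2709 0.1006] open 0.0511 F [-0.3 -0.4  0.2] tilt [-0.0068 -0.0043] d_cm [0.67 0.1  4.26]
 with levelling: shift [ 0.6  -0.01  4.26] turn deg [-0.39  0.25 -0.54]
```

Call:
jog_arm:
  steps:
    - [[0.5,0,2],[-0.4,0.2,-0.5]]
    - [[0,0,1],[0,0,0]]
    - [[0,0,0.5],[0,0,0]]
    - [[0,0,0],[0,0,0]]

```text
t: 7.8
tool_pos: [0.4594, 0.2765, 0.2236]
tool_rot: [2.222, 2.216, 0.009]
contact_force: [0.6, -0.4, -0.8]
opening: 0.0509
```

Run:
```python
from h import *
delta(.457,.277,.2130)
```

```text
t 7.8 tcp [0.4594 0.2765 0.2236] grasp [0.4604 0.2768 0.0686] open 0.0509 F [ 0.6 -0.4 -0.8] tilt [0.0066 0.0018] d_cm [ 0.02 -0.35  1.06]
 with levelling: shift [ 0.04 -0.25  1.06] turn deg [ 0.38 -0.1  -0.13]
```

Call:
jog_arm:
  steps:
    - [[0.05,-0.3,0.7],[0.4,-0.1,-0.1]]
    - [[0,0,0.3],[0,0,0]]
    - [[0,0,0],[0,0,0]]
    - [[0,0,0],[0,0,0]]

```text
t: 8.2
tool_pos: [0.4571, 0.2772, 0.2148]
tool_rot: [2.222, 2.22, 0.003]
contact_force: [1.4, 0.5, -0.4]
opening: 0.0515
```

Run:
```python
from h import *
delta(.4565,.2775,.2130)
```

```text
t 8.2 tcp [0.4571 0.2772 0.2148] grasp [0.4573 0.2774 0.0598] open 0.0515 F [ 1.4  0.5 -0.4] tilt [0.0017 0.001 ] d_cm [ 0.01 -0.08  0.18]
 with levelling: shift [ 0.03 -0.06  0.18] turn deg [ 0.1  -0.06 -0.05]
```

Call:
jog_arm:
  steps:
    - [[0,-0.05,0.2],[0,0,0]]
    - [[0,0,0],[0,0,0]]

```text
t: 8.4
tool_pos: [0.4567, 0.2773, 0.2131]
tool_rot: [2.222, 2.22, 0.004]
contact_force: [-0.5, 0.3, 0.2]
opening: 0.051
```

Call:
jog_arm:
  steps:
    - [[0,0,0],[0,0,0]]
    - [[0,0,0],[0,0,0]]
    - [[0,0,0],[0,0,0]]
    - [[0,0,0],[0,0,0]]
    - [[0,0,0],[0,0,0]]
    - [[0,0,0],[0,0,0]]
  fingers: -1

```text
t: 9.0
tool_pos: [0.4567, 0.2774, 0.2135]
tool_rot: [2.222, 2.22, 0.004]
contact_force: [0.9, 1.0, 0.6]
opening: 0.0198
```

Run:
```python
from h import *
delta(.457,.277,.2130); snap('side','pics/s6.png',(230,130,110,80),6)
```

```text
t 9.0 tcp [0.4567 0.2774 0.2135] grasp [0.4571 0.2776 0.0585] open 0.0198 F [0.9 1.  0.6] tilt [0.0025 0.0015] d_cm [-0.06 -0.01  0.05]
 with levelling: shift [-0.04  0.03  0.05] turn deg [ 0.14 -0.09 -0.04]
```

View pics/s6.png

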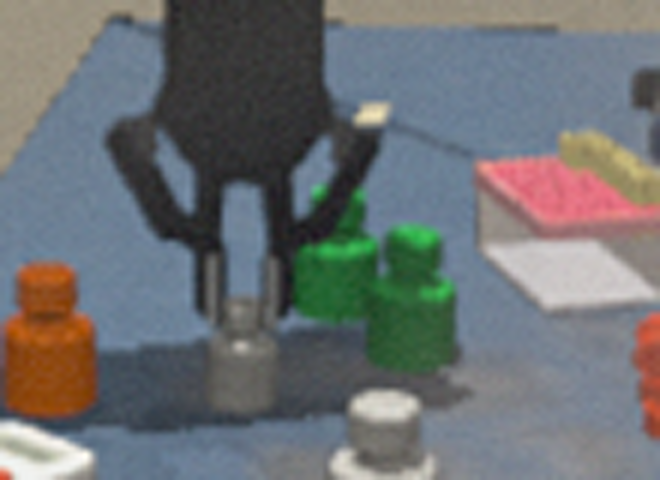

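Call:
jog_arm:
  steps:
    - [[0,0,-1.5],[0,0,0]]
    - [[0,0,-3.5],[0,0,0]]
    - [[-1,0.4,-4],[0,0,0]]
    - [[-3.5,1.4,-2],[0,0,0]]
    - [[-4,1.8,0],[0,0,0]]
    - [[-4,1.8,0],[0,0,0]]
    - [[-4,1.7,0],[0,0,0]]
    - [[-2,0.9,0],[0,0,0]]

```text
t: 9.85
tool_pos: [0.537, 0.0883, 0.3331]
tool_rot: [2.21, 2.227, 0.005]
contact_force: [0.4, 0.3, -1.3]
opening: 0.02
```

Run:
```python
from h import *
delta(.5582,.032,.25)
```

```text
t 9.85 tcp [0.537  0.0883 0.3331] grasp [0.5378 0.0881 0.1781] open 0.02 F [ 0.4  0.3 -1.3] tilt [ 0.0054 -0.0008] d_cm [-5.62  1.95  8.32]
 with levelling: shift [-5.64  2.04  8.33] turn deg [0.31 0.04 0.42]
```

Call:
jog_arm:
  steps:
    - [[-3,1.1,0],[0.3,0,0.4]]
    - [[-2.6,0.9,2],[0,0,0]]
    - [[0,0,3],[0,0,0]]
    - [[0,0,2],[0,0,0]]
    - [[0,0,0.5],[0,0,0]]
    - [[0,0,0],[0,0,0]]

```text
t: 10.45
tool_pos: [0.5598, 0.0252, 0.2626]
tool_rot: [2.224, 2.209, 0.006]
contact_force: [0.5, 0.1, -2.2]
opening: 0.0195
```

```bash
cat >> h.py <<'E'
def well(x,y,r,f):
    im=ctrl.get_image('wrist')[:,:,::-1]
    im2=cv2.resize(im,None,fx=4,fy=4,interpolation=cv2.INTER_CUBIC)
    t=np.linspace(0,2*np.pi,90)
    P=proj('wrist',np.c_[x+r*np.cos(t),y+r*np.sin(t),0*t+.02])
    for u,v in P: cv2.circle(im2,(int(u*4+2),int(v*4+2)),1,(0,0,255),-1)
    m=(P.mean(0)*4).astype(int);y0=max(0,m[1]-230);x0=max(0,m[0]-300)
    cv2.imwrite(f,im2[y0:y0+460,x0:x0+600])
E
python3 - <<'E'
from h import *
delta(.5582,.032,.2235); well(.5582,.032,.0245,'pics/c10.png')
E
```

```text
t 10.45 tcp [0.5598 0.0252 0.2626] grasp [0.5609 0.0248 0.1076] open 0.0195 F [ 0.5  0.1 -2.2] tilt [ 0.0075 -0.0021] d_cm [ 0.72 -0.31  3.91]
 with levelling: shift [ 0.69 -0.19  3.91] turn deg [ 0.43  0.12 -0.39]
```

View pics/c10.png

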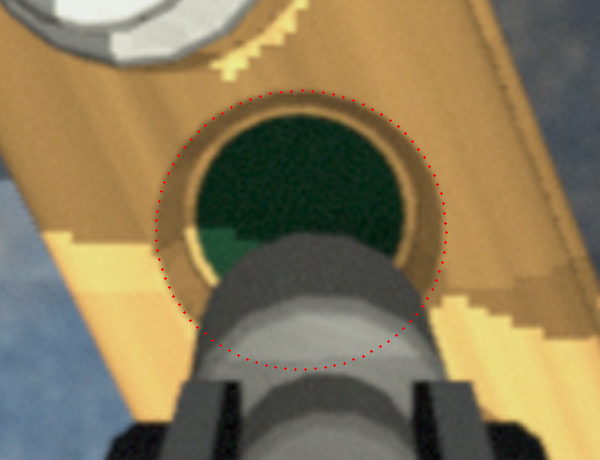

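Call:
jog_arm:
  steps:
    - [[0.6,-0.2,0.5],[0.4,0.1,-0.4]]
    - [[0.1,0,1],[0,0,0]]
    - [[0,0,0.5],[0,0,0]]
    - [[0,0,0],[0,0,0]]

```text
t: 10.9
tool_pos: [0.5589, 0.034, 0.2456]
tool_rot: [2.214, 2.221, 0.007]
contact_force: [-0.2, -0.3, -1.9]
opening: 0.0201
```

Run:
```python
from h import *
delta(.5582,.032,.224)
```

```text
t 10.9 tcp [0.5589 0.034  0.2456] grasp [0.56   0.0339 0.0906] open 0.0201 F [-0.2 -0.3 -1.9] tilt [ 0.0069 -0.0005] d_cm [-0.19 -0.19  2.16]
 with levelling: shift [-0.2  -0.09  2.16] turn deg [0.39 0.03 0.17]
```

Call:
jog_arm:
  steps:
    - [[-0.2,-0.1,0.4],[0.4,0,0.2]]
    - [[0,0,0.7],[0,0,0]]
    - [[0,0,0.4],[0,0,0]]
    - [[0,0,0],[0,0,0]]

```text
t: 11.3
tool_pos: [0.558, 0.0318, 0.2295]
tool_rot: [2.222, 2.221, -0.001]
contact_force: [0.6, 0.2, -2.3]
opening: 0.0197
```

Run:
```python
from h import *
delta(.5582,.032,.224)
```

```text
t 11.3 tcp [0.558  0.0318 0.2295] grasp [0.558  0.0317 0.0745] open 0.0197 F [ 0.6  0.2 -2.3] tilt [-0.0003 -0.0008] d_cm [0.03 0.03 0.55]
 with levelling: shift [0.02 0.02 0.55] turn deg [-0.02  0.04 -0.04]
```

Call:
jog_arm:
  steps:
    - [[0,0,0.4],[0,0,0]]
    - [[0,0,0.2],[0,0,0]]
    - [[0,0,0],[0,0,0]]
    - [[0,0,0],[0,0,0]]

```text
t: 11.7
tool_pos: [0.5584, 0.0316, 0.2237]
tool_rot: [2.222, 2.22, -0.0]
contact_force: [-0.7, -0.4, -2.8]
opening: 0.0198
```

Run:
```python
from h import *
delta(.5582,.032,.2235)
```

```text
t 11.7 tcp [0.5584 0.0316 0.2237] grasp [0.5585 0.0315 0.0687] open 0.0198 F [-0.7 -0.4 -2.8] tilt [ 0.0005 -0.0009] d_cm [ 0.05 -0.03  0.02]
 with levelling: shift [ 0.04 -0.02  0.02] turn deg [ 0.03  0.05 -0.04]
```

Call:
jog_arm:
  steps:
    - [[0,0,0],[0,0,0]]
    - [[0,0,0],[0,0,0]]
    - [[0,0,0],[0,0,0]]
    - [[0,0,0],[0,0,0]]
  fingers: 0

```text
t: 12.1
tool_pos: [0.5593, 0.0316, 0.2253]
tool_rot: [2.22, 2.218, 0.003]
contact_force: [-0.5, 0.3, -0.4]
opening: 0.0425
```

Call:
jog_arm:
  steps:
    - [[0,0,-1.5],[0,0,0]]
    - [[0,0,-3],[0,0,0]]
    - [[-1,0,-3],[0,0,0]]
    - [[-4,0,-1],[0,0,0]]
    - [[-5,0.1,0],[0,0,0]]
    - [[-5,0.1,0],[0,0,0]]
    - [[-5,0.1,0],[0,0,0]]
    - [[-5,0.1,0],[0,0,0]]

```text
t: 12.9
tool_pos: [0.5647, -0.2178, 0.3255]
tool_rot: [2.199, 2.224, 0.012]
contact_force: [0.9, -0.0, -0.1]
opening: 0.0424
```

Call:
jog_arm:
  steps:
    - [[-3,0,0],[0,0,0]]
    - [[-1.5,0,0],[0,0,0]]
    - [[0,0,0],[0,0,0]]

```text
t: 13.2
tool_pos: [0.5646, -0.2703, 0.3305]
tool_rot: [2.203, 2.211, 0.013]
contact_force: [-0.5, -0.1, 0.2]
opening: 0.0425
```

Run:
```python
from h import *
delta(.5647,-.278,.204); snap('wrist','pics/w7.png');snap('side','pics/s7.png',(230,150,140,120),5)
```

```text
t 13.2 tcp [ 0.5646 -0.2703  0.3305] grasp [ 0.5678 -0.2716  0.1755] open 0.0425 F [-0.5 -0.1  0.2] tilt [ 0.0202 -0.0084] d_cm [-0.53 -0.56 12.64]
 with levelling: shift [-0.66 -0.25 12.65] turn deg [1.16 0.48 0.22]
```

View pics/w7.png

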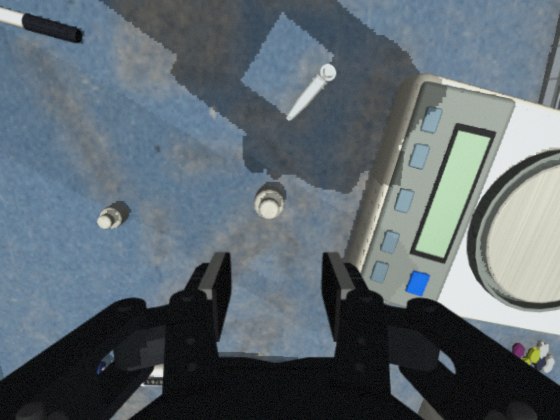

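View pics/s7.png

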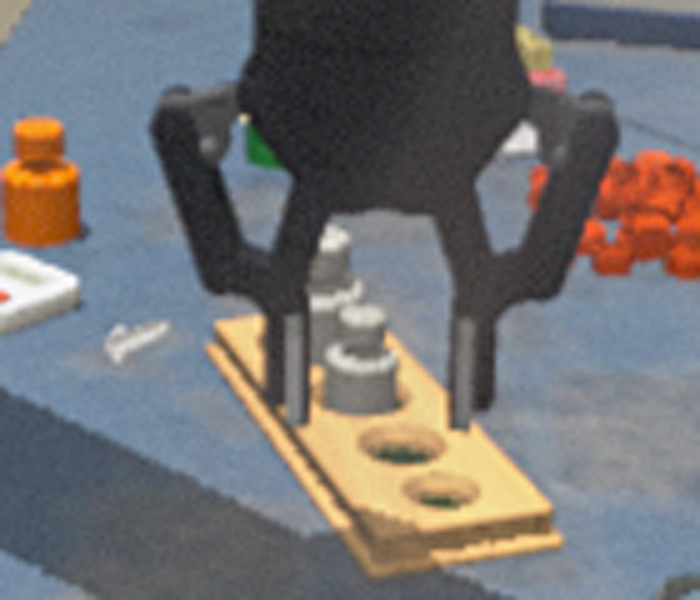

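Run:
```python
from h import *
im=cv2.imread("pics/w7.png")
f=lambda x,y:cv2.resize(im[y:y+60,x:x+60],None,fx=6,fy=6,interpolation=cv2.INTER_CUBIC)
cv2.imwrite("pics/c11.png",np.hstack([f(240,172),f(80,187)]))
print(at('wrist',268.5,209,.041),at('wrist',107,219,.03))
print('balance edge',at('wrist',368,235,.0),at('wrist',378,235,.06),at('wrist',350,260,.0))
```

```text
[ 0.56499292 -0.27222205  0.041     ] [ 0.42605533 -0.28424519  0.03      ]
balance edge [ 0.6624818  -0.31015124  0.        ] [ 0.65092122 -0.28807048  0.06      ] [ 6.46543838e-01 -3.36745151e-01  5.55111512e-17]
```

View pics/c11.png

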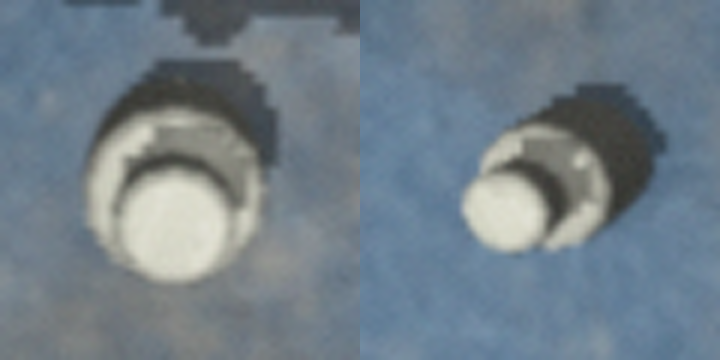

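Call:
jog_arm:
  steps:
    - [[-0.2,-0.1,2],[1.2,0.5,0.2]]
    - [[0,0,3],[0,0,0]]
    - [[0,0,2],[0,0,0]]
    - [[0,0,1],[0,0,0]]
    - [[0,0,0],[0,0,0]]

```text
t: 13.8
tool_pos: [0.5642, -0.2622, 0.243]
tool_rot: [-2.201, -2.227, 0.002]
contact_force: [-0.4, -0.6, 0.7]
opening: 0.043
```

Run:
```python
from h import *
delta(.565,-.2725,.204); snap('wrist','pics/w8.png',(190,170,180,140),4)
```

```text
t 13.8 tcp [ 0.5642 -0.2622  0.243 ] grasp [ 0.5629 -0.2612  0.088 ] open 0.043 F [-0.4 -0.6  0.7] tilt [-0.0081  0.0062] d_cm [-1.16  0.23  3.89]
 with levelling: shift [-1.06  0.1   3.89] turn deg [-0.46 -0.36  0.66]
```

View pics/w8.png

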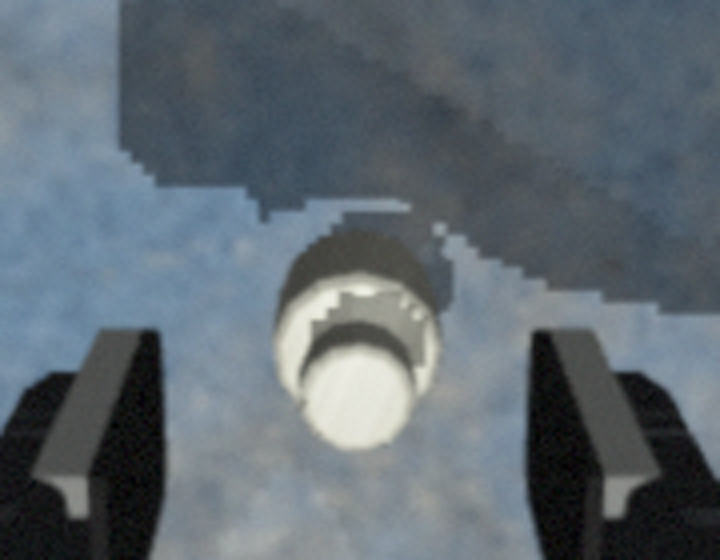

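Run:
```python
from h import *
print(at('wrist',279.3,269.2,.041)); delta(.565,-.2735,.204)
```

```text
[ 0.56552808 -0.27534425  0.041     ]
t 13.85 tcp [ 0.5644 -0.2623  0.2437] grasp [ 0.5632 -0.2614  0.0887] open 0.0427 F [-1.1 -0.3 -0.6] tilt [-0.0072  0.0059] d_cm [-1.24  0.19  3.97]
 with levelling: shift [-1.15  0.08  3.97] turn deg [-0.41 -0.34  0.66]
```

Call:
jog_arm:
  steps:
    - [[-0.6,0.1,0.5],[-0.5,-0.4,0.7]]
    - [[-0.5,0,1],[0,0,0]]
    - [[0,0,0.5],[0,0,0]]
    - [[0,0,0],[0,0,0]]

```text
t: 14.25
tool_pos: [0.5668, -0.2743, 0.2252]
tool_rot: [2.217, 2.215, 0.002]
contact_force: [-0.0, 0.3, -0.7]
opening: 0.0429
```

Run:
```python
from h import *
delta(.5655,-.273,.204)
```

```text
t 14.25 tcp [ 0.5668 -0.2743  0.2252] grasp [ 0.5678 -0.275   0.0702] open 0.0429 F [-0.   0.3 -0.7] tilt [ 0.0065 -0.0045] d_cm [ 0.21 -0.24  2.12]
 with levelling: shift [ 0.14 -0.14  2.12] turn deg [ 0.37  0.26 -0.06]
```

Call:
jog_arm:
  steps:
    - [[0,-0.15,0.8],[0.4,0.3,0]]
    - [[0,0,0.5],[0,0,0]]
    - [[0,0,0.2],[0,0,0]]
    - [[0,0,0],[0,0,0]]

```text
t: 14.65
tool_pos: [0.5653, -0.2748, 0.2094]
tool_rot: [-2.223, -2.219, -0.0]
contact_force: [-0.4, 0.8, 0.2]
opening: 0.0426
```

Run:
```python
from h import *
delta(.5655,-.2745,.204);snap('wrist','pics/w9.png',(190,190,180,140),4)
```

```text
t 14.65 tcp [ 0.5653 -0.2748  0.2094] grasp [ 0.5653 -0.2747  0.0544] open 0.0426 F [-0.4  0.8  0.2] tilt [-0.0003  0.0008] d_cm [0.02 0.02 0.54]
 with levelling: shift [0.03 0.02 0.54] turn deg [-0.02 -0.04 -0.09]
```

View pics/w9.png

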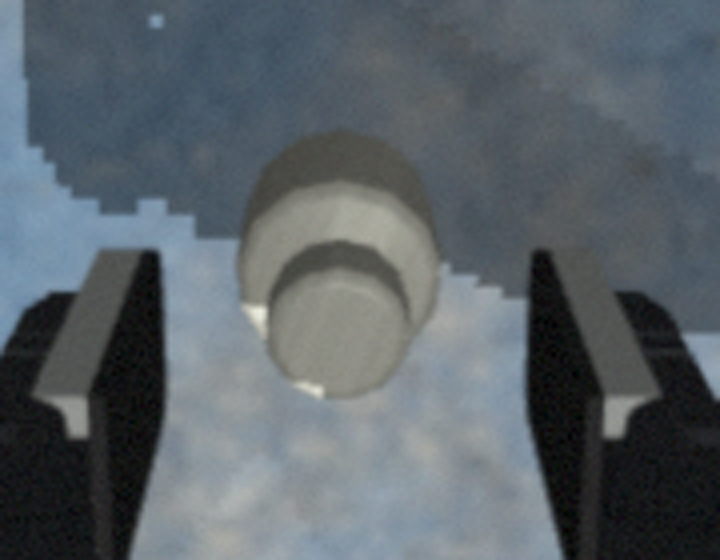

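Run:
```python
from h import *
print(at('wrist',274.75,272.75,.041)); delta(.565,-.2738,.204)
```

```text
[ 0.56533341 -0.27445742  0.041     ]
t 14.7 tcp [ 0.5654 -0.2748  0.2097] grasp [ 0.5654 -0.2748  0.0547] open 0.0426 F [-0.2  0.2 -0. ] tilt [-0.      0.0006] d_cm [ 0.1  -0.04  0.57]
 with levelling: shift [ 0.1  -0.04  0.57] turn deg [-0.   -0.03 -0.09]
```

Call:
jog_arm:
  steps:
    - [[0,-0.03,0.4],[0,0,0]]
    - [[0,0,0.15],[0,0,0]]
    - [[0,0,0],[0,0,0]]

```text
t: 15.0
tool_pos: [0.5653, -0.2749, 0.2043]
tool_rot: [2.222, 2.22, 0.001]
contact_force: [0.3, -0.5, 0.1]
opening: 0.0426
```

Call:
jog_arm:
  steps:
    - [[0,0,0],[0,0,0]]
    - [[0,0,0],[0,0,0]]
    - [[0,0,0],[0,0,0]]
    - [[0,0,0],[0,0,0]]
    - [[0,0,0],[0,0,0]]
    - [[0,0,0],[0,0,0]]
  fingers: -1

```text
t: 15.6
tool_pos: [0.5653, -0.2748, 0.2046]
tool_rot: [2.222, 2.219, 0.001]
contact_force: [-0.4, -0.3, -0.7]
opening: 0.014
```

Run:
```python
from h import *
delta(.565,-.274,.204);snap('side','pics/s8.png',(240,240,130,100),5)
```

```text
t 15.6 tcp [ 0.5653 -0.2748  0.2046] grasp [ 0.5655 -0.2749  0.0496] open 0.014 F [-0.4 -0.3 -0.7] tilt [ 0.001  -0.0001] d_cm [ 0.09 -0.05  0.06]
 with levelling: shift [ 0.08 -0.03  0.06] turn deg [ 0.06  0.01 -0.07]
```

View pics/s8.png

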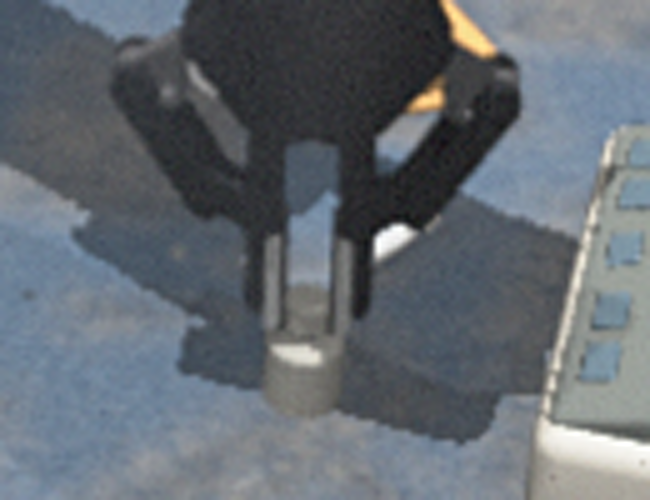

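Call:
jog_arm:
  steps:
    - [[0,0,-1.5],[0,0,0]]
    - [[0,0,-3],[0,0,0]]
    - [[1,0,-2],[0,0,0]]
    - [[4,0.2,-0.5],[0,0,0]]
    - [[5,0.3,0],[0,0,0]]
    - [[5,0.3,0],[0,0,0]]
    - [[5,0.3,0],[0,0,0]]
    - [[3,0.2,0],[0,0,0]]

```text
t: 16.45
tool_pos: [0.58, -0.0432, 0.2864]
tool_rot: [2.227, 2.203, 0.008]
contact_force: [0.4, -1.4, -0.9]
opening: 0.0145
```

Call:
jog_arm:
  steps:
    - [[1,0,0],[0,0,0]]
    - [[0,0,0],[0,0,0]]

```text
t: 16.65
tool_pos: [0.5802, -0.0293, 0.2885]
tool_rot: [2.219, 2.208, 0.011]
contact_force: [0.2, -0.3, -1.1]
opening: 0.0146
```

Run:
```python
from h import *
delta(.5787,-.0165,.25)
```

```text
t 16.65 tcp [ 0.5802 -0.0293  0.2885] grasp [ 0.5821 -0.0298  0.1335] open 0.0146 F [ 0.2 -0.3 -1.1] tilt [ 0.0126 -0.0029] d_cm [ 1.34 -0.4   3.84]
 with levelling: shift [ 1.3  -0.2   3.85] turn deg [ 0.73  0.17 -0.28]
```

Call:
jog_arm:
  steps:
    - [[0.8,-0.2,0.5],[0.7,0.2,-0.3]]
    - [[0.5,0,2],[0,0,0]]
    - [[0,0,1],[0,0,0]]
    - [[0,0,0],[0,0,0]]
    - [[0,0,0],[0,0,0]]

```text
t: 17.15
tool_pos: [0.5785, -0.0204, 0.2533]
tool_rot: [2.227, 2.216, -0.001]
contact_force: [0.8, 0.2, -1.7]
opening: 0.0145
```

Run:
```python
from h import *
delta(.5787,-.0165,.2145); well(.5787,-.0165,.0205,'pics/c12.png')
```

```text
t 17.15 tcp [ 0.5785 -0.0204  0.2533] grasp [ 0.5784 -0.0205  0.0983] open 0.0145 F [ 0.8  0.2 -1.7] tilt [-0.0004 -0.0007] d_cm [0.41 0.03 3.88]
 with levelling: shift [0.4  0.02 3.88] turn deg [-0.02  0.04 -0.28]
```

View pics/c12.png

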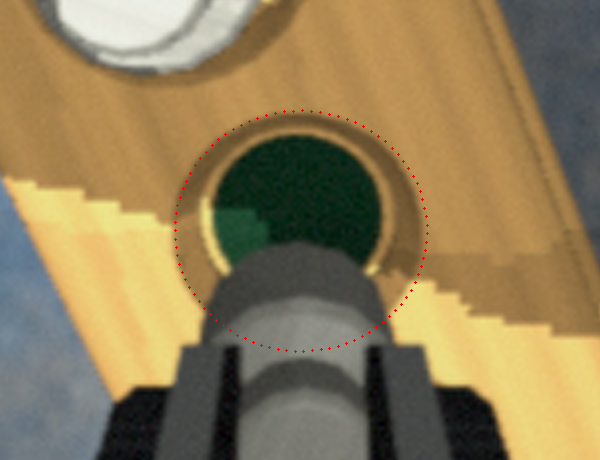

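Call:
jog_arm:
  steps:
    - [[0.4,0,0.5],[0,0,-0.3]]
    - [[0,0,1],[0,0,0]]
    - [[0,0,0.6],[0,0,0]]
    - [[0,0,0],[0,0,0]]

```text
t: 17.6
tool_pos: [0.5791, -0.0171, 0.2322]
tool_rot: [2.22, 2.219, 0.001]
contact_force: [0.9, 0.1, -1.1]
opening: 0.014
```

Run:
```python
from h import *
delta(.5785,-.0167,.2147)
```

```text
t 17.6 tcp [ 0.5791 -0.0171  0.2322] grasp [ 0.5794 -0.0173  0.0772] open 0.014 F [ 0.9  0.1 -1.1] tilt [ 0.0021 -0.0013] d_cm [ 0.06 -0.1   1.75]
 with levelling: shift [ 0.04 -0.06  1.75] turn deg [ 0.12  0.07 -0.02]
```

Call:
jog_arm:
  steps:
    - [[0.05,-0.05,0.6],[0.1,0,0]]
    - [[0,0,0.7],[0,0,0]]
    - [[0,0,0.3],[0,0,0]]
    - [[0,0,0],[0,0,0]]
    - [[0,0,0],[0,0,0]]

```text
t: 18.1
tool_pos: [0.5786, -0.0164, 0.2145]
tool_rot: [2.221, 2.221, -0.002]
contact_force: [-0.6, -0.5, 0.8]
opening: 0.0144
```

Run:
```python
from h import *
delta(.5785,-.0167,.2147)
```

```text
t 18.1 tcp [ 0.5786 -0.0164  0.2145] grasp [ 0.5786 -0.0166  0.0595] open 0.0144 F [-0.6 -0.5  0.8] tilt [-0.0002 -0.0013] d_cm [-0.01 -0.01 -0.02]
 with levelling: shift [-0.03 -0.01 -0.02] turn deg [-0.01  0.07 -0.  ]
```

Call:
jog_arm:
  steps:
    - [[0,0,0],[0,0,0]]
    - [[0,0,0],[0,0,0]]
    - [[0,0,0],[0,0,0]]
    - [[0,0,0],[0,0,0]]
  fingers: -0.1

```text
t: 18.5
tool_pos: [0.5794, -0.0165, 0.2161]
tool_rot: [2.219, 2.219, 0.001]
contact_force: [0.4, 0.0, -0.1]
opening: 0.0384
```

Call:
jog_arm:
  steps:
    - [[0,0,-1.5],[0,0,0]]
    - [[0,0,-3],[0,0,0]]
    - [[-1,-0.5,-3],[0,0,0]]
    - [[-4,-2.4,-1],[0,0,0]]
    - [[-4.5,-2.6,0],[0,0,0]]
    - [[-4.5,-2.6,0],[0,0,0]]
    - [[-4.5,-2.6,0],[0,0,0]]
    - [[-3,-1.8,0],[0,0,0]]

```text
t: 19.3
tool_pos: [0.4565, -0.2301, 0.3157]
tool_rot: [2.198, 2.221, 0.007]
contact_force: [1.3, -0.6, -0.1]
opening: 0.0386
```

Call:
jog_arm:
  steps:
    - [[-1,-0.8,0],[0,0,0]]
    - [[0,0,0],[0,0,0]]
    - [[0,0,0],[0,0,0]]

```text
t: 19.6
tool_pos: [0.4464, -0.2442, 0.3201]
tool_rot: [2.202, 2.209, 0.007]
contact_force: [-0.2, 0.6, 0.1]
opening: 0.0388
```

Run:
```python
from h import *
delta(.424,-.288,.196); snap('wrist','pics/w10.png');snap('side','pics/s10.png',(230,150,140,120),5)
```

```text
t 19.6 tcp [ 0.4464 -0.2442  0.3201] grasp [ 0.4494 -0.2462  0.1651] open 0.0388 F [-0.2  0.6  0.1] tilt [ 0.0193 -0.0126] d_cm [-4.02 -2.79 12.41]
 with levelling: shift [-4.21 -2.49 12.41] turn deg [1.11 0.72 0.16]
```

View pics/w10.png

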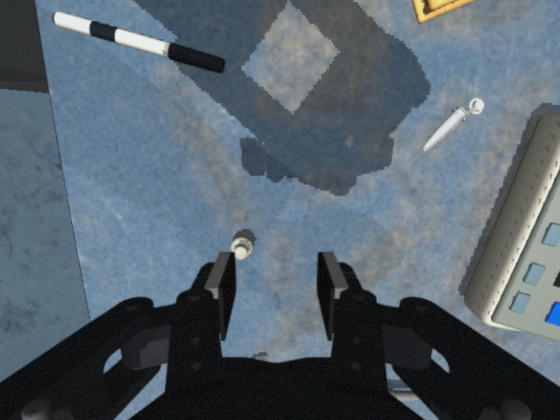

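View pics/s10.png

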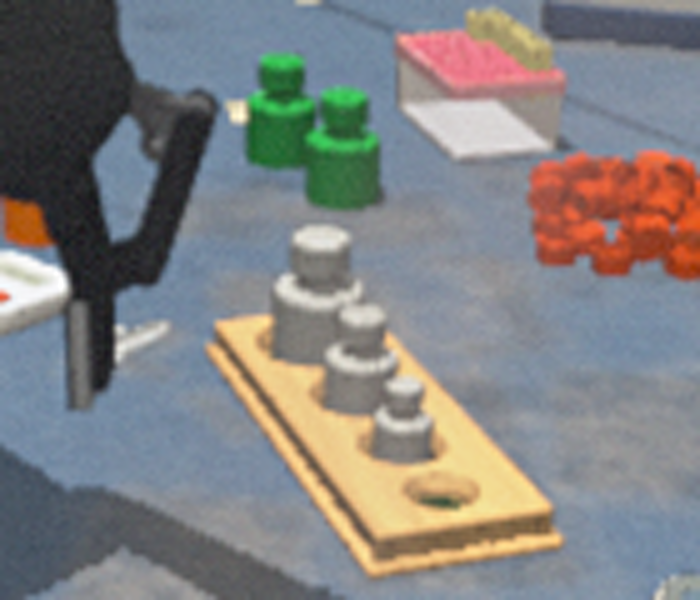

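Run:
```python
from h import *
print(at('wrist',240,252,.03))
```

```text
[ 0.42233519 -0.28746328  0.03      ]
```

Call:
jog_arm:
  steps:
    - [[-2,-1.2,1],[1.1,0.7,0.2]]
    - [[-2,-1.2,2],[0,0,0]]
    - [[0,0,2],[0,0,0]]
    - [[0,0,2],[0,0,0]]
    - [[0,0,0.5],[0,0,0]]
    - [[0,0,0],[0,0,0]]

```text
t: 20.3
tool_pos: [0.4272, -0.2803, 0.2445]
tool_rot: [2.206, 2.234, 0.002]
contact_force: [-0.1, 0.6, 1.1]
opening: 0.039
```

Run:
```python
from h import *
delta(.424,-.288,.196); snap('wrist','pics/w11.png',(190,170,180,140),4)
```

```text
t 20.3 tcp [ 0.4272 -0.2803  0.2445] grasp [ 0.4276 -0.2803  0.0895] open 0.039 F [-0.1  0.6  1.1] tilt [ 0.0023 -0.0006] d_cm [-0.76 -0.38  4.85]
 with levelling: shift [-0.77 -0.34  4.85] turn deg [0.13 0.04 0.73]
```

View pics/w11.png

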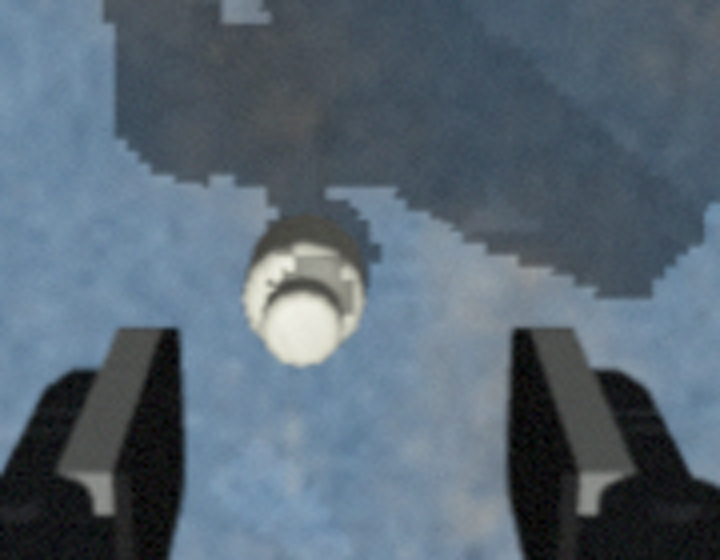

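Run:
```python
from h import *
p=at('wrist',265.75,251.75,.03);print(p); delta(p[0],p[1],.196)
```

```text
[ 0.42229073 -0.28906483  0.03      ]
t 20.35 tcp [ 0.4273 -0.2803  0.2448] grasp [ 0.4277 -0.2804  0.0898] open 0.0383 F [0.1 0.4 0.1] tilt [ 0.0027 -0.0008] d_cm [-0.85 -0.56  4.88]
 with levelling: shift [-0.87 -0.52  4.88] turn deg [0.16 0.05 0.73]
```

Call:
jog_arm:
  steps:
    - [[-0.5,-0.3,0.5],[0.1,0,0.7]]
    - [[-0.4,-0.2,1.2],[0,0,0]]
    - [[0,0,1],[0,0,0]]
    - [[0,0,0.3],[0,0,0]]
    - [[0,0,0],[0,0,0]]

```text
t: 20.85
tool_pos: [0.4234, -0.2904, 0.2154]
tool_rot: [2.216, 2.218, 0.0]
contact_force: [1.0, -0.3, 0.6]
opening: 0.0383
```

Run:
```python
from h import *
delta(.4223,-.289,.196); snap('wrist','pics/w12.png',(190,190,180,140),4)
```

```text
t 20.85 tcp [ 0.4234 -0.2904  0.2154] grasp [ 0.4241 -0.2911  0.0604] open 0.0383 F [ 1.  -0.3  0.6] tilt [ 0.0045 -0.0043] d_cm [ 0.21 -0.19  1.94]
 with levelling: shift [ 0.15 -0.12  1.94] turn deg [0.26 0.25 0.05]
```

View pics/w12.png

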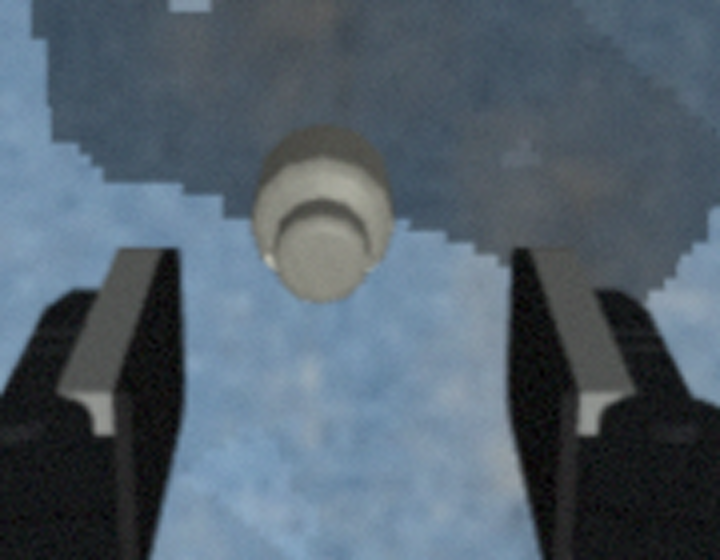

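Run:
```python
from h import *
p=at('wrist',270.25,254.5,.03);print(p); delta(p[0],p[1],.196)
```

```text
[ 0.42190074 -0.28897373  0.03      ]
t 20.9 tcp [ 0.4234 -0.2904  0.2155] grasp [ 0.4241 -0.291   0.0605] open 0.0384 F [-0.9 -0.4  0.6] tilt [ 0.0046 -0.0044] d_cm [ 0.22 -0.23  1.95]
 with levelling: shift [ 0.15 -0.16  1.95] turn deg [0.26 0.25 0.05]
```

Call:
jog_arm:
  steps:
    - [[0.1,-0.15,0.7],[0.3,0.2,0]]
    - [[0,0,0.7],[0,0,0]]
    - [[0,0,0.3],[0,0,0]]
    - [[0,0,0],[0,0,0]]
    - [[0,0,0],[0,0,0]]

```text
t: 21.4
tool_pos: [0.422, -0.2894, 0.1974]
tool_rot: [2.22, 2.222, -0.002]
contact_force: [-0.6, -0.4, -0.3]
opening: 0.0381
```

Run:
```python
from h import *
delta(.4221,-.2893,.196)
```

```text
t 21.4 tcp [ 0.422  -0.2894  0.1974] grasp [ 0.4219 -0.2895  0.0424] open 0.0381 F [-0.6 -0.4 -0.3] tilt [-0.0006 -0.001 ] d_cm [0.02 0.02 0.14]
 with levelling: shift [0.01 0.01 0.14] turn deg [-0.03  0.06  0.06]
```

Call:
jog_arm:
  steps:
    - [[0,0,0.15],[0,0,0]]
    - [[0,0,0],[0,0,0]]
    - [[0,0,0],[0,0,0]]

```text
t: 21.7
tool_pos: [0.4222, -0.2895, 0.1963]
tool_rot: [2.219, 2.222, -0.002]
contact_force: [-0.7, -0.1, 0.4]
opening: 0.038
```

Call:
jog_arm:
  steps:
    - [[0,0,0],[0,0,0]]
    - [[0,0,0],[0,0,0]]
    - [[0,0,0],[0,0,0]]
    - [[0,0,0],[0,0,0]]
    - [[0,0,0],[0,0,0]]
    - [[0,0,0],[0,0,0]]
  fingers: -1

```text
t: 22.3
tool_pos: [0.4223, -0.2896, 0.1967]
tool_rot: [2.219, 2.221, -0.002]
contact_force: [0.9, -0.6, -0.5]
opening: 0.0098
```

Run:
```python
from h import *
delta(.4221,-.2893,.196);snap('side','pics/s11.png',(160,240,130,100),5)
```

```text
t 22.3 tcp [ 0.4223 -0.2896  0.1967] grasp [ 0.4224 -0.2899  0.0417] open 0.0098 F [ 0.9 -0.6 -0.5] tilt [ 0.0007 -0.0021] d_cm [ 0.06 -0.03  0.07]
 with levelling: shift [ 0.03 -0.02  0.07] turn deg [0.04 0.12 0.06]
```

View pics/s11.png

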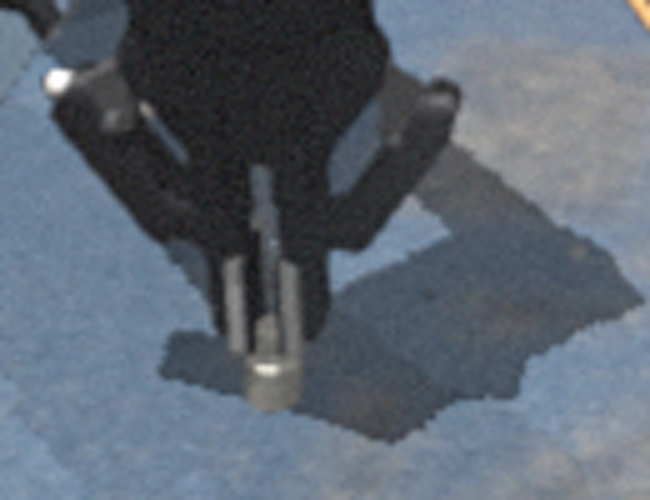

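Call:
jog_arm:
  steps:
    - [[0,0,-1.5],[0,0,0]]
    - [[0,0,-3],[0,0,0]]
    - [[1,0.7,-3],[0,0,0]]
    - [[3.5,2.6,-1],[0,0,0]]
    - [[4,3,0],[0,0,0]]
    - [[4,3,0],[0,0,0]]
    - [[4,3,0],[0,0,0]]
    - [[2,1.5,0],[0,0,0]]

```text
t: 23.15
tool_pos: [0.5633, -0.1028, 0.2949]
tool_rot: [2.222, 2.205, 0.005]
contact_force: [-0.6, -1.1, 0.2]
opening: 0.0095
```

Run:
```python
from h import *
delta(.5963,-.058,.25)
```

```text
t 23.15 tcp [ 0.5633 -0.1028  0.2949] grasp [ 0.5649 -0.1037  0.1399] open 0.0095 F [-0.6 -1.1  0.2] tilt [ 0.0101 -0.0056] d_cm [4.62 3.06 4.5 ]
 with levelling: shift [4.53 3.22 4.5 ] turn deg [ 0.58  0.32 -0.45]
```

Call:
jog_arm:
  steps:
    - [[2.2,1.7,1],[0.6,0.3,-0.4]]
    - [[1.5,1,1.5],[0,0,0]]
    - [[0.3,0.2,1.5],[0,0,0]]
    - [[0,0,0],[0,0,0]]
    - [[0,0,0],[0,0,0]]

```text
t: 23.65
tool_pos: [0.596, -0.0584, 0.2598]
tool_rot: [2.211, 2.224, 0.004]
contact_force: [0.2, -0.0, 0.0]
opening: 0.0095
```

Run:
```python
from h import *
delta(.5963,-.058,.2067); well(.5963,-.058,.017,'pics/c13.png')
```

```text
t 23.65 tcp [ 0.596  -0.0584  0.2598] grasp [ 0.597  -0.0588  0.1048] open 0.0095 F [ 0.2 -0.   0. ] tilt [ 0.0061 -0.0023] d_cm [ 0.09 -0.1   5.31]
 with levelling: shift [ 0.06 -0.    5.31] turn deg [0.35 0.13 0.33]
```

View pics/c13.png

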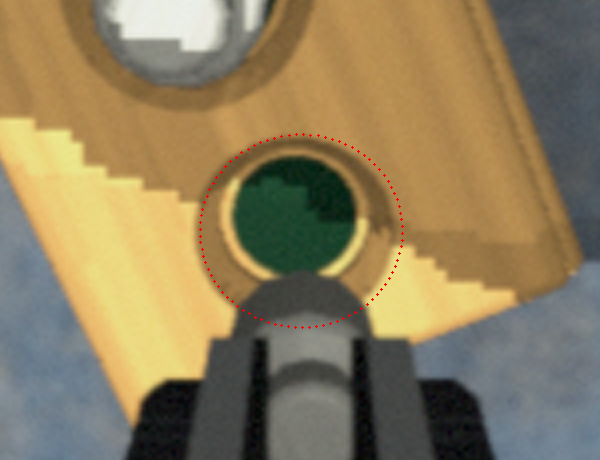

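Call:
jog_arm:
  steps:
    - [[0,-0.05,1.5],[0.4,0.1,0.3]]
    - [[0,0,1.5],[0,0,0]]
    - [[0,0,0.5],[0,0,0]]
    - [[0,0,0],[0,0,0]]

```text
t: 24.1
tool_pos: [0.5944, -0.0612, 0.2227]
tool_rot: [-2.226, -2.217, 0.002]
contact_force: [-0.6, 0.1, -0.2]
opening: 0.0097
```

Run:
```python
from h import *
delta(.5957,-.0583,.207)
```

```text
t 24.1 tcp [ 0.5944 -0.0612  0.2227] grasp [ 0.5942 -0.0614  0.0677] open 0.0097 F [-0.6  0.1 -0.2] tilt [-0.0012 -0.0009] d_cm [0.31 0.15 1.57]
 with levelling: shift [0.29 0.13 1.57] turn deg [-0.07  0.05 -0.24]
```

Call:
jog_arm:
  steps:
    - [[0.3,0.15,0],[0,0,-0.2]]
    - [[0,0,0.2],[0,0,0]]
    - [[0,0,0.2],[0,0,0]]
    - [[0,0,0],[0,0,0]]

```text
t: 24.5
tool_pos: [0.5962, -0.0582, 0.2186]
tool_rot: [2.222, 2.221, -0.002]
contact_force: [0.1, 0.8, -0.3]
opening: 0.0096
```

Run:
```python
from h import *
delta(.5957,-.0583,.207)
```

```text
t 24.5 tcp [ 0.5962 -0.0582  0.2186] grasp [ 0.5961 -0.0583  0.0636] open 0.0096 F [ 0.1  0.8 -0.3] tilt [-0.0008 -0.001 ] d_cm [ 0.   -0.04  1.16]
 with levelling: shift [-0.01 -0.05  1.16] turn deg [-0.04  0.05 -0.04]
```

Call:
jog_arm:
  steps:
    - [[0,-0.05,0.4],[0,0,0]]
    - [[0,0,0.5],[0,0,0]]
    - [[0,0,0.2],[0,0,0]]
    - [[0,0,0],[0,0,0]]
    - [[0,0,0],[0,0,0]]

```text
t: 25.0
tool_pos: [0.5959, -0.0581, 0.2071]
tool_rot: [2.221, 2.22, -0.001]
contact_force: [-0.1, -0.4, 0.0]
opening: 0.0096
```

Run:
```python
from h import *
delta(.5957,-.0583,.207)
```

```text
t 25.0 tcp [ 0.5959 -0.0581  0.2071] grasp [ 0.5959 -0.0583  0.0521] open 0.0096 F [-0.1 -0.4  0. ] tilt [ 0.0001 -0.0012] d_cm [-0.   -0.02  0.01]
 with levelling: shift [-0.02 -0.02  0.01] turn deg [ 0.    0.07 -0.02]
```

Release, retreat upward and aside, then check.

Call:
jog_arm:
  steps:
    - [[0,0,0],[0,0,0]]
    - [[0,0,0],[0,0,0]]
    - [[0,0,0],[0,0,0]]
    - [[0,0,0],[0,0,0]]
  fingers: -0.1

```text
t: 25.4
tool_pos: [0.5962, -0.0582, 0.2078]
tool_rot: [2.221, 2.219, -0.0]
contact_force: [-0.2, -0.1, 0.4]
opening: 0.0384
```

Call:
jog_arm:
  steps:
    - [[0,0,-1.5],[0,0,0]]
    - [[0,0,-3],[0,0,0]]
    - [[0,0,-4],[0,0,0]]
    - [[0,0,-4],[0,0,0]]
    - [[0,0.5,-3],[0,0,0]]
    - [[0,0.5,0],[0,0,0]]
    - [[0,0,0],[0,0,0]]
    - [[0,0,0],[0,0,0]]

```text
t: 26.2
tool_pos: [0.6057, -0.0578, 0.3751]
tool_rot: [2.218, 2.218, 0.003]
contact_force: [0.2, -0.4, 0.3]
opening: 0.0385
```

Run:
```python
from h import *
delta(.5957,-.0583,.34); snap('wrist','pics/w14.png');snap('side','pics/s14.png',(230,150,140,120),5);snap('scene','pics/sc14.png',(210,150,120,150),4)
W={500:(.534,.0892,.078,.0145),200:(.5582,.032,.063,.011),100:(.5785,-.0167,.051,.0085),50:(.5957,-.0583,.04,.0065)}
im=cv2.imread('pics/w14.png');im=cv2.resize(im,None,fx=3,fy=3,interpolation=cv2.INTER_CUBIC);t=np.linspace(0,2*np.pi,60)
for x,y,z,r in W.values():
    for u,v in proj('wrist',np.c_[x+r*np.cos(t),y+r*np.sin(t),0*t+z]): cv2.circle(im,(int(3*u+1),int(3*v+1)),1,(0,0,255),-1)
P=proj('wrist',[[x,y,z] for x,y,z,r in W.values()])*3;a=P.min(0).astype(int)-110
print(P/3); cv2.imwrite('pics/c14.png',im[max(a[1],0):max(a[1],0)+600,max(a[0],0):max(a[0],0)+500])
```

```text
t 26.2 tcp [ 0.6057 -0.0578  0.3751] grasp [ 0.6064 -0.0581  0.2201] open 0.0385 F [ 0.2 -0.4  0.3] tilt [ 0.0048 -0.0022] d_cm [-0.01 -1.09  3.51]
 with levelling: shift [-0.05 -1.01  3.51] turn deg [ 0.27  0.13 -0.02]
[[175.96392628   8.35212617]
 [216.35448198  92.59327314]
 [244.28860401 151.80111049]
 [264.63108439 194.99202538]]
```

View pics/c14.png

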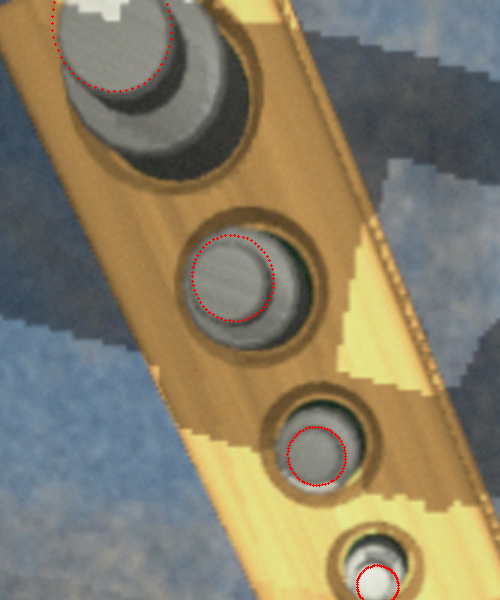

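View pics/s14.png

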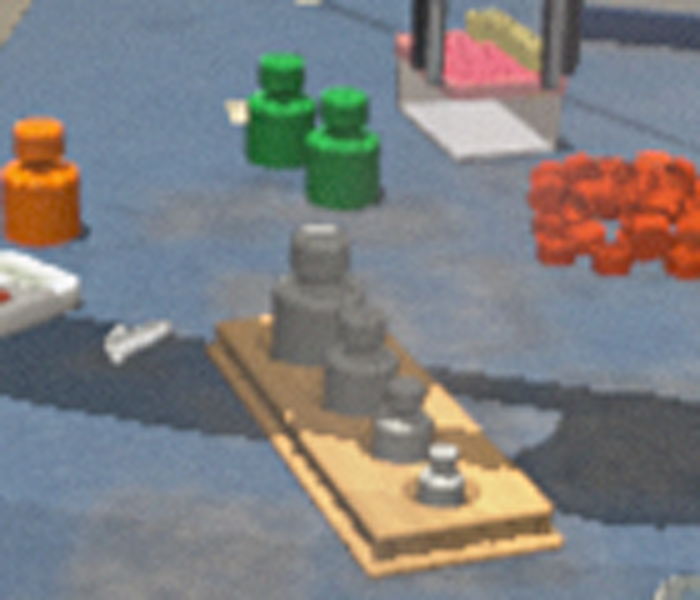

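View pics/sc14.png

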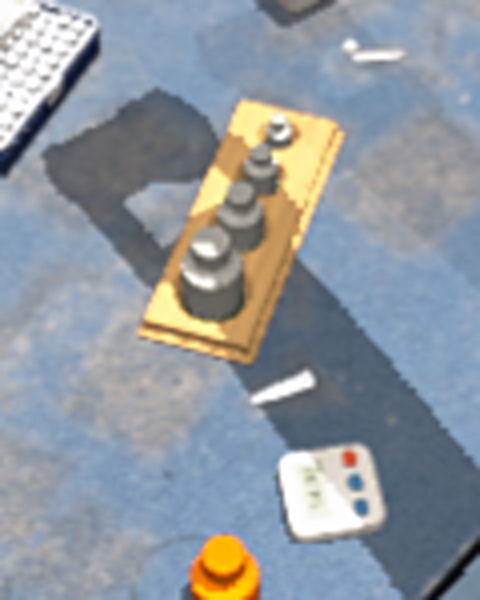

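All four stand upright in their wells, with the knob tops where a seated weight's would be. The timer hasn't moved, so I'm handing in.

```bash
python3 -c "
from station import ctrl
print(ctrl.finish_job(), ctrl.get_obs()['t'])"
```

```text
the job is handed in; nothing more can be done
the job is handed in; nothing more can be done
```

I put all four steel check weights back in the block, each in the well of its own size, and handed the job in at about 26 s of the 83 s allowed.

- **Weights:** In the last wrist, side and scene pictures all four stand upright. Their knob tops sit within about 1 mm of where a seated weight's would be. This is a visual check; I did not measure the feet or tilts directly.
- **Surroundings:** The gripper is open and about 14 cm clear above the block. The timer and the green and orange look-alikes look unmoved.
- **Disagreement:** The scene and side cameras differed by up to about 10 mm on the weights' starting positions. I relied on close wrist-camera views instead, which repeated to about 1–3 mm.

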